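Put the hall's coffee maker back together

TASK

Get the coffee maker ready for the next brew: stand the jug squarely on the hotplate, handle out to the front, and slide the brew basket along its rails under the brew head until it is fully home, handle out to the front. Set both in place without dropping them, and leave the cups, the tea box and the sugar jar where they are.

Things in the scene. Friction and masses are not known exactly. Their poses are not given: they have to be found in the camera images.
- brewer: Fixed drip coffee maker, C-shaped from the side, 330 mm deep, 190 wide, 364 high. Origin on the table under the hotplate's centre; x points from its open front to its back, z up. Base x -85 to 245, 30 high. Back column from x 85. Brew head x -60 to 245, underside 276 above the table. It cannot be pushed away.
- brewer_hotplate (a point): Centre of the round hotplate's flat top (148 mm across), 35 mm above the table; the jug's origin belongs here.
- rail_mouth (a point): Middle of the front end of the two straight rails under the brew head: x -39 mm, 262 above the table, level with the lips' tops. The rails run along the brewer's x. Channel: 130 mm clear between lips (7 thick), 158 between side walls, 14 from lip to head. Ahead of it, to x -62, the mouth flares: ramps fall 7 mm (undersides 250 above the table), side cheeks open 8 mm to each side.
- basket_home (a point): Where the brew basket's origin belongs when fully home: on the hotplate's axis, 178 mm above the table. Rear stops end the basket's travel 2 mm beyond it. The jug's handle, when the jug is in place, lies below the basket's handle.
- basket: Loose black plastic brew basket, 0.2 to 0.35 kg: open funnel 90 mm high, 88 across its flat underside, 120 near the rim, standing on the table. Origin: centre of the underside. Straight-sided flange at the rim, 6 thick (84 to 90 up): its two runners, x -55 to 55, are 150 over their outer edges. Straight handle bar to -x: 22 wide, 66 to 88 up, x -66 to -158. Home, its x is along the brewer's x.
- basket_grip (a point): Middle of the free part of the basket's handle bar: 125 mm towards -x from the basket's axis, 77 above its underside; the bar is 22 mm wide across y.
- jug: Loose stainless jug with closed black lid, 0.3 to 0.55 kg, 128 mm high, 140 across at its widest (12 to 45 up), 124 at its flat foot, 102 at the lid, standing on the table. Origin: centre of the underside. D-shaped black handle to -x: upright grip bar 20 wide across y, 22 along x, 32 to 118 up, with arms to the jug near top and bottom. In place, its x is along the brewer's x.
- jug_grip (a point): Point in the jug's upright grip bar: 122 mm towards -x from the jug's axis, 85 above its underside.
- cup_stack: Bystander: upside-down stack of white foam cups, 89 mm across, 147 high. Origin: centre of the underside.
- tea_box: Bystander: blue cardboard tea box 85 x 130 x 70 mm high. Origin: centre of the underside.
- sugar_jar: Bystander: glass jar with white lid, 72 mm across, 110 high. Origin: centre of the underside.
Things that resemble listed ones, but are neither listed nor needed, are in the scene too. Leave any pink or yellow look-alike of the basket alone.

How it is judged:
By the outcome, as a careful person would: the job done as asked, in the order asked, and still so for the second after the job is handed in, with the robot touching nothing.
It also fails if it takes over 69 s, if anything falls off the work surface, if the arm or the gripper's body presses on something with over 40 N, if the wrist force passes 120 N, or if a joint passes its speed limit or range.

ROBOT

A 7-joint arm with a two-finger parallel gripper is mounted at the origin on the work surface. World frame = base frame: x ahead of the robot, y to its left, z up, the work surface at z = 0. Lengths are in m, angles in rad, forces in N, time in s.
With the tool pointing down it reaches from about 0.4 to 0.85 m from the base axis. Payload 10.4 kg.
Tool frame: the origin (TCP) lies between the finger pads; the fingertips stand manip.tip_extent ahead of it and the grasp point (between the pads) lies 6 mm ahead of it (manip.tip_extent is the distance from the TCP to the fingertips, in m); z points along the fingers, y is the line along which they close (so a half turn about z gives the same grasp; the last joint's range is limited). The gripper opens to 85 mm and grips with 20 to 120 N. Pads are 22 mm wide; open, the fingers measure 114 mm over their backs; the gripper's body (76 mm by 85 mm) begins 54 mm behind the grasp point. The pads swing forward as they close: fully open they stand 13 mm farther back than shut.
Start: joints at [1.21, 0.332, -0.065, 1.46, 0.022, 1.35, -0.088], TCP at [0.207, -0.59, 0.227] pointing down, gripper open.
Joint ranges: [-2.6, 2.6], [-0.5, 2.12], [-1.47, 1.34], [0.16, 2.42], [-1.27, 4.41], [0.06, 2.06], [-2.6, 2.6]. Speed limits (rad/s): [2.22, 2.22, 2.79, 2.79, 3.14, 3.14, 3.14].

INTERFACE

Orientations are given as a unit quaternion [x, y, z, w].
In Python, from workcell import get_obs, optics, workorder, manip gives the robot as it stands.
- The arm moves only by the tool jog_arm, never from a script. Its argument "increments" is a list of rows, each a list of 7 numbers: the shift along the tool's x, y, z in m, then the turn, a rotation vector about the tool's x, y, z in rad, then the opening, from -1 (shut) to 1 (fully open). A call has 1 to 5 rows; each row is the pose to reach, as a shift and turn from the pose commanded when the call began, along the tool's axes at that moment; what a row does not reach only later rows make up. A row lasts 1/12 s, in which the tool goes at most 41.7 mm and 7.16 degrees, less where a joint would pass 70% of its speed; a pose out of reach is approached as far as the arm can. A call with a gripper value outside its range is refused whole. The fingers move at their own pace and stop on an object; "grip_force" is the grip in N (left out, the last holds). Time passes only in rows, so rows that repeat a pose let the fingers close. It gives the time, the measured TCP pose, the force, the opening and the grip force at its end, in the units of the state.
- get_obs(): the state, without advancing time (a new reading comes with each control period).
- optics.camera(name): name is "scene" or "top" or "wrist"; returns a dict with "color" (384x512x3 uint8, red, green, blue), "depth" (384x512 float32, m along the optical axis (not along the pixel's ray), 0 where there is no reading), "K" (3x3 intrinsics, pixels), "R" (3x3) and "t" (3): a world point X has camera coordinates R X + t. Camera axes: x right, y down, z forward; pixel columns grow to the right and rows downward; lengths in m; the calibration is good to about 2 mm. A picture is of the moment at which its call begins.
- workorder.hand_in(): hands the job in; it is judged then, once.
The state is a dict: "clock": time; "joint_pos": joint angles; "joint_velocities": joint speeds; "tau": joint torques, N m; "position": TCP position; "ee_rot": TCP orientation; "ft_force": force on the tool from outside, world axes, zero at the start; "torque": the same for the moment, N m; "grip_width": opening from 0.0 (shut) to 1.0 (fully open); "grasp_force": force on a finger pad.
Only numpy, scipy, OpenCV 4.12 (cv2) and the standard library are available. Lean on these libraries where they do the work, as an engineer would, in place of code of your own. Each camera call takes 0.05 s, during which the arm holds its last target. There are 200 camera calls.

## Working session

There is one attempt and no reset: what is moved stays moved. The work goes in short steps, Python scripts to look and compute and a tool call to move; the robot and the scene stay as the last step left them, time stands still between calls to the robot, and variables do not carry over. Pictures are saved under pics/ and viewed, at most 10 in all, crops included, and the job is handed in when it is done.

Besides the shell and the picture viewer there is one more tool, called after "Emit:" in YAML: its name, and indented under it one key for each argument. jog_arm: Moves the arm, as the interface text tells. Its arguments: {"type":"object","properties":{"increments":{"type":"array"},"grip_force":{"type":"number"}},"required":["increments"]}

```bash
ls; mkdir -p pics; python3 - <<'E'
from workcell import get_obs, optics, manip
import cv2, numpy as np
o=get_obs(); print({k:np.round(v,3) for k,v in o.items()}); print(manip.tip_extent)
ims=[]
for n in ("scene","top"):
    c=optics.camera(n); np.savez(f"pics/{n}0.npz",**c); print(n,c["K"].round(1).tolist(),c["R"].round(3).tolist(),c["t"].round(3).tolist())
    ims.append(c["color"][...,::-1])
cv2.imwrite("pics/scene0.png",ims[0]); cv2.imwrite("pics/top0.png",ims[1])
E
```

```text
pics
{'clock': np.float64(0.0), 'joint_pos': array([ 1.21 ,  0.333, -0.065,  1.461,  0.022,  1.35 , -0.089]), 'joint_velocities': array([-0.   ,  0.   ,  0.   , -0.   , -0.001,  0.   , -0.   ]), 'tau': array([ 0.0000e+00, -6.2544e+01,  4.9000e-02, -3.9161e+01,  1.6000e-02,
        1.0000e-02,  0.0000e+00]), 'position': array([ 0.207, -0.589,  0.226]), 'ee_rot': array([ 0.986,  0.168, -0.   , -0.001]), 'ft_force': array([-1.252, -0.481, -1.084]), 'torque': array([ 0.03 ,  0.061, -0.019]), 'grasp_force': np.float64(0.0), 'grip_width': np.float64(1.003)}
0.025
scene [[364.9, 0.0, 255.7], [0.0, 364.9, 196.0], [0.0, 0.0, 1.0]] [[0.708, 0.706, 0.01], [0.407, -0.396, -0.823], [-0.577, 0.587, -0.568]] [-0.35, -0.078, 1.447]
top [[374.1, 0.0, 252.8], [0.0, 374.1, 182.8], [0.0, 0.0, 1.0]] [[-0.017, -1.0, 0.005], [-0.996, 0.017, -0.083], [0.083, -0.006, -0.997]] [-0.0, 0.511, 1.245]
```

View pics/scene0.png

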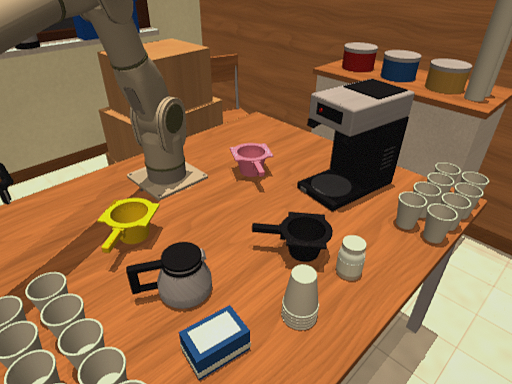

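View pics/top0.png

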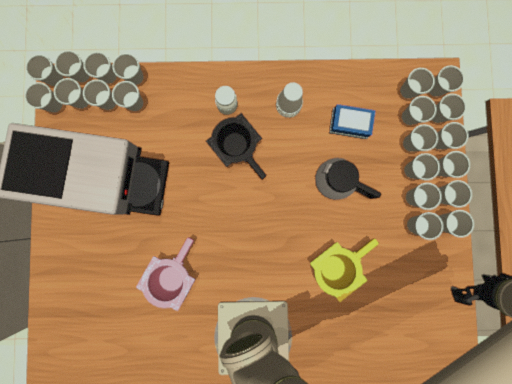

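The top view shows the black basket (236,139), the jug (340,180), the sugar jar (226,99), the cup stack (290,99), the tea box (352,121) and the brewer with its hotplate at (148,185).
- **Basket candidates (scene pixels):** black (305,232), pink (252,158) and yellow (130,215). By the description it is the black one.
- **Jug candidates (scene pixels):** the steel jug with the black lid (185,275) is the only one. The foam cups are not jugs.

```bash
cat > h.py <<'E'
import numpy as np, cv2
def load(n): return dict(np.load(f"pics/{n}.npz"))
def cloud(c):
    d=c["depth"]; v,u=np.mgrid[:d.shape[0],:d.shape[1]]
    p=np.stack([(u-c["K"][0,2])/c["K"][0,0]*d,(v-c["K"][1,2])/c["K"][1,1]*d,d],-1)
    P=(p-c["t"])@c["R"]; P[d==0]=np.nan; return P
def ray(c,uv,z):
    "pixel(s) onto plane of height z"
    uv=np.atleast_2d(uv).astype(float); r=np.c_[(uv[:,0]-c["K"][0,2])/c["K"][0,0],(uv[:,1]-c["K"][1,2])/c["K"][1,1],np.ones(len(uv))]@c["R"]
    o=-c["R"].T@c["t"]; return o+r*((z-o[2])/r[:,2])[:,None]
def circ(xy):
    A=np.c_[2*xy,np.ones(len(xy))]; s=np.linalg.lstsq(A,(xy**2).sum(1),rcond=None)[0]
    return s[:2],np.sqrt(s[2]+s[:2]@s[:2])
E
python3 - <<'E'
from h import *
np.set_printoptions(precision=4,suppress=True)
boxes={"basket":{"top":(203,110,270,182),"scene":(248,205,335,262)},"jug":{"top":(312,152,384,206),"scene":(122,238,216,310)},
 "brewer":{"top":(0,118,172,220),"scene":(295,75,415,208)}}
tabz={}
for n in("top","scene"):
    c=load(n+"0");P=cloud(c)
    print(n,"depth frac",(c["depth"]>0).mean(), "table z",np.nanmedian(P[(200 if n=="top" else 215):(230 if n=="top" else 240),(220 if n=="top" else 215):(300 if n=="top" else 240),2]))
    for k in boxes:
        x0,y0,x1,y1=boxes[k][n]; Q=P[y0:y1,x0:x1].reshape(-1,3); C=c["color"][y0:y1,x0:x1].reshape(-1,3).astype(int)
        m=np.isfinite(Q[:,2])&(Q[:,2]>.015); Q=Q[m];C=C[m]
        h,e=np.histogram(Q[:,2],np.arange(0.015,.4,.01)); print(n,k,[(round(a,3),int(b)) for a,b in zip(e,h) if b>25], Q.min(0),Q.max(0))
        sat=C.max(1)-C.min(1); dark=C.max(1)<70
        if k=="basket":
            b=Q[dark&(Q[:,2]>.055)]; print(" dark>0.055: ",len(b),b.mean(0),b.min(0),b.max(0)); np.save(f"pics/b_{n}.npy",b)
        if k=="jug":
            b=Q[dark&(Q[:,2]>.1)]; print(" lid/handle",len(b),b.mean(0)); np.save(f"pics/j_{n}.npy",Q)
        if k=="brewer":
            b=Q[(Q[:,2]>.355)]; 
            if len(b)>9:
                r=cv2.minAreaRect((b[:,:2]*1000).astype(np.float32)); print(" head top",np.median(b[:,2]),r)
            b=Q[(Q[:,2]>.026)&(Q[:,2]<.045)]; print(" base",len(b),cv2.minAreaRect((b[:,:2]*1000).astype(np.float32)))
E
python3 - <<'E'
import cv2
a=cv2.imread("pics/top0.png")[100:220,100:390]
cv2.imwrite("pics/topcrop.png",cv2.resize(a,None,fx=2.7,fy=2.7,interpolation=cv2.INTER_CUBIC))
E
```

```text
top depth frac 0.9958953857421875 table z 0.0003592234628253364
top basket [(np.float64(0.015), 80), (np.float64(0.025), 66), (np.float64(0.035), 81), (np.float64(0.045), 74), (np.float64(0.055), 79), (np.float64(0.065), 67), (np.float64(0.075), 78), (np.float64(0.085), 1061)] [ 0.5208 -0.0483  0.015 ] [0.762  0.1437 0.0974]
 dark>0.055:  1086 [0.6379 0.0402 0.0864] [ 0.5208 -0.0481  0.0551] [0.7308 0.1371 0.0974]
top jug [(np.float64(0.035), 56), (np.float64(0.045), 130), (np.float64(0.055), 112), (np.float64(0.065), 106), (np.float64(0.075), 92), (np.float64(0.085), 81), (np.float64(0.095), 34), (np.float64(0.105), 66), (np.float64(0.115), 229), (np.float64(0.125), 759)] [ 0.4507 -0.4048  0.0156] [ 0.5912 -0.2189  0.1347]
 lid/handle 956 [ 0.5113 -0.299   0.1259]
top brewer [(np.float64(0.015), 63), (np.float64(0.025), 1166), (np.float64(0.035), 605), (np.float64(0.255), 66), (np.float64(0.285), 77), (np.float64(0.295), 56), (np.float64(0.305), 85), (np.float64(0.315), 91), (np.float64(0.325), 98), (np.float64(0.335), 119), (np.float64(0.345), 132), (np.float64(0.355), 3840), (np.f
[... 1685 characters left out ...]
loat64(0.215), 95), (np.float64(0.225), 89), (np.float64(0.235), 82), (np.float64(0.245), 162), (np.float64(0.255), 206), (np.float64(0.265), 210), (np.float64(0.275), 230), (np.float64(0.285), 279), (np.float64(0.295), 293), (np.float64(0.305), 290), (np.float64(0.315), 297), (np.float64(0.325), 306), (np.float64(0.335), 316), (np.float64(0.345), 324), (np.float64(0.355), 1316), (np.float64(0.365), 509)] [-0.1511  0.2723  0.015 ] [0.8248 1.3542 0.3679]
 head top 0.36144969999050025 ((531.8978881835938, 459.8602294921875), (303.0650634765625, 187.33316040039062), 79.79735565185547)
 base 1331 ((379.9595031738281, 819.7197875976562), (515.0374145507812, 1139.735107421875), 33.743778228759766)
```

View pics/topcrop.png

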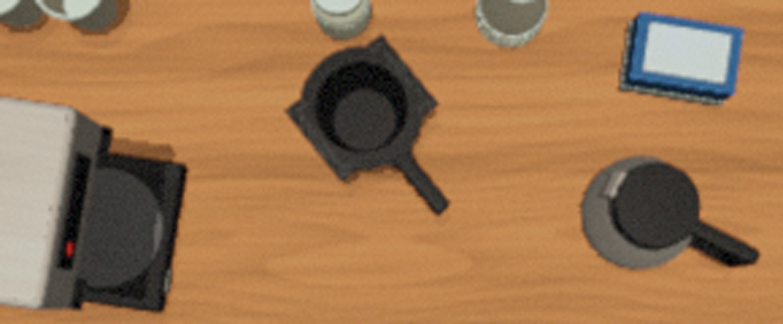

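The crop shows the open black funnel with its square flange and handle (crop 440,205). It also shows the lidded jug with its handle (crop 745,255) and the brewer's hotplate (crop 120,228). The choice of objects is confirmed.

```bash
python3 - <<'E'
from h import *
np.set_printoptions(precision=4,suppress=True)
for n,jb,bb in(("top",(305,145,390,215),(200,105,275,187)),("scene",(118,232,220,312),(245,203,338,264))):
    c=load(n+"0");P=cloud(c);dark=(c["color"].max(2)<75)
    def sel(b,m): 
        M=np.zeros(dark.shape,bool); M[b[1]:b[3],b[0]:b[2]]=m[b[1]:b[3],b[0]:b[2]]
        n_,L,s,_=cv2.connectedComponentsWithStats(M.astype(np.uint8)); return L==(1+np.argmax(s[1:,4]))
    # jug lid/handle
    m=sel(jb,dark&(P[...,2]>.1)); Q=P[m]; lid=Q[Q[:,2]>.122]
    # lid disc by eroding the handle away
    mu=m.astype(np.uint8); op=cv2.morphologyEx(mu,cv2.MORPH_OPEN,cv2.getStructuringElement(cv2.MORPH_ELLIPSE,(15,15)))
    top=op.astype(bool)&(P[...,2]>.120)
    cs=max(cv2.findContours(top.astype(np.uint8),0,1)[0],key=cv2.contourArea)[:,0]
    W=ray(c,cs,.128)[:,:2]; cc,r=circ(W)
    hd=m&~cv2.dilate(op,np.ones((5,5))).astype(bool); hv,hu=np.nonzero(hd); H=P[hd]
    print(n,"lid z",np.median(P[top][:,2]),"centre",cc,"r",r,"handle",H[:,2].max(),np.median(H[:,2]))
    Hh=H[(H[:,2]>.108)&(H[:,2]<.125)]; Hr=Hh[:,:2]; d=Hr.mean(0)-cc; print("  handle mean rel",d,"dist",np.hypot(*d),"yaw(-x dir)",np.degrees(np.arctan2(*d[::-1])),"far end",np.hypot(*(Hr-cc).T).max(),"n",len(Hr))
    # basket
    m=sel(bb,dark&(P[...,2]>.06)); mu=m.astype(np.uint8); op=cv2.morphologyEx(cv2.morphologyEx(mu,cv2.MORPH_CLOSE,np.ones((21,21))),cv2.MORPH_OPEN,np.ones((15,15)))
    hd=m&~cv2.dilate(op,np.ones((3,3))).astype(bool)
    H=P[hd&(P[...,2]>.075)]; R=P[m&op.astype(bool)&(P[...,2]>.083)]
    rr=cv2.minAreaRect((R[:,:2]*1000).astype(np.float32))
    l=cv2.fitLine((H[:,:2]*1000).astype(np.float32),cv2.DIST_HUBER,0,.01,.01).ravel()
    print("  basket rim z",np.median(R[:,2]),"rect",rr,"handle",len(H),H.mean(0),np.median(H[:,2]),"line",l,np.degrees(np.arctan2(l[1],l[0])), "far pts",H[np.argsort(H[:,0])[:3]].mean(0))
    # hotplate
    z=P[...,2]; 
c=load("top0"); P=cloud(c); g=c["color"].astype(int).max(2)
for (u,v) in((148,185),(155,180),(165,170),(160,210),(140,200)): print(u,v,c["color"][v,u],P[v,u])
E
```

```text
top lid z 0.1284371748452186 centre [ 0.5208 -0.2882] r 0.04668323586612699 handle 0.12402635006734575 0.11757986105673848
  handle mean rel [-0.0465 -0.0798] dist 0.09237932942719652 yaw(-x dir) -120.22202907689287 far end 0.13067864280220243 n 135
  basket rim z nan rect ((0.0, 0.0), (0.0, 0.0), 0.0) handle 995 [0.6323 0.039  0.0896] 0.08989390895229227 line [  0.8136   0.5815 598.8289  13.1862] 35.55283 far pts [ 0.5216 -0.0361  0.0879]
scene lid z 0.12622518076277583 centre [ 0.5262 -0.295 ] r 0.04923711728607743 handle 0.11936703672251152 0.11337734734564037
  handle mean rel [-0.0384 -0.0762] dist 0.08534617952049281 yaw(-x dir) -116.7402369140828 far end 0.12981359323068975 n 265
  basket rim z 0.08752146243214859 rect ((647.8695068359375, 49.067787170410156), (134.86520385742188, 154.95675659179688), 37.83401870727539) handle 225 [ 0.5707 -0.0185  0.0839] 0.08493563004153028 line [  0.7779   0.6284 567.7354 -23.247 ] 38.933853 far pts [ 0.5243 -0.04    0.0848]
148 185 [60 55 55] [0.5085 0.3419 0.0333]
155 180 [58 59 55] [0.5248 0.3183 0.0342]
165 170 [35 31 30] [0.5586 0.2863 0.0287]
160 210 [17 10  1] [0.4247 0.306  0.0145]
140 200 [63 65 63] [0.4588 0.3681 0.0338]
  return _methods._mean(a, axis=axis, dtype=dtype,
  ret = ret.dtype.type(ret / rcount)
```

```bash
cat > go.py <<'E'
import sys, numpy as np
from scipy.spatial.transform import Rotation as R
from workcell import get_obs
def go(x,y,z,yaw):
    "tool-frame shift and rotvec to a tool-down pose with tool x at yaw (deg)"
    o=get_obs(); r=R.from_quat(o["ee_rot"]); a=np.radians(yaw)
    T=R.from_matrix(np.array([[np.cos(a),np.sin(a),0],[np.sin(a),-np.cos(a),0],[0,0,-1]]))
    d=r.inv().apply(np.array([x,y,z])-o["position"]); w=(r.inv()*T).as_rotvec()
    m=r.as_matrix(); print("t",round(float(o["clock"]),2),"pos",np.round(o["position"],4),"yaw",round(np.degrees(np.arctan2(m[1,0],m[0,0])),2),"F",np.round(o["ft_force"],1),"grip",round(float(o["grip_width"]),3),round(float(o["grasp_force"]),1))
    print("shift",np.round(d,4),"turn",np.round(w,4))
if __name__=="__main__": go(*map(float,sys.argv[1:5]))
E
python3 go.py 0.464 -0.398 0.25 61.5
```

```text
t 0.1 pos [ 0.207  -0.5894  0.2262] yaw 19.36 F [-0.4  0.8  0.2] grip 1.001 0.0
shift [ 0.3059 -0.0954 -0.0237] turn [-1.200e-03 -4.000e-04 -7.355e-01]
```

Emit:
jog_arm:
  increments:
    - [0.306,-0.095,-0.024,0,0,-0.735,1]
    - [0.306,-0.095,-0.024,0,0,-0.735,1]
    - [0.306,-0.095,-0.024,0,0,-0.735,1]
    - [0.306,-0.095,-0.024,0,0,-0.735,1]
    - [0.306,-0.095,-0.024,0,0,-0.735,1]
  grip_force: 50

```text
clock: 0.52
position: [0.3751, -0.4643, 0.2424]
ee_rot: [0.885, 0.466, -0.0, -0.0]
ft_force: [0.2, -1.4, -0.3]
grip_width: 0.998
grasp_force: 0.0
```

```bash
python3 go.py 0.464 -0.398 0.25 61.5
```

```text
t 0.52 pos [ 0.3751 -0.4643  0.2424] yaw 55.5 F [ 0.2 -1.4 -0.3] grip 0.998 0.0
shift [ 0.105   0.0357 -0.0076] turn [-0.0004  0.     -0.1047]
```

Emit:
jog_arm:
  increments:
    - [0.105,0.036,-0.008,0,0,-0.105,1]
    - [0.105,0.036,-0.008,0,0,-0.105,1]
    - [0.105,0.036,-0.008,0,0,-0.105,1]
    - [0.105,0.036,-0.008,0,0,-0.105,1]
    - [0.105,0.036,-0.008,0,0,-0.105,1]

```text
clock: 0.93
position: [0.4648, -0.3985, 0.2501]
ee_rot: [0.86, 0.511, 0.0, -0.0]
ft_force: [-0.3, -0.0, -0.2]
grip_width: 0.994
grasp_force: 0.0
```

```bash
python3 go.py 0.464 -0.398 0.25 61.5; python3 - <<'E'
from workcell import optics
import numpy as np, cv2
c=optics.camera("wrist"); np.savez("pics/w1.npz",**c); cv2.imwrite("pics/w1.png",c["color"][...,::-1])
print((-c["R"].T@c["t"]).round(3),c["R"].round(2).tolist(),c["K"][0].round(1))
E
```

```text
t 0.93 pos [ 0.4648 -0.3985  0.2501] yaw 61.4 F [-0.3 -0.  -0.2] grip 0.994 0.0
shift [ 0.0001 -0.001   0.0001] turn [-0.0005 -0.0006 -0.0018]
[ 0.504 -0.328  0.397] [[0.88, -0.48, 0.0], [-0.45, -0.84, 0.31], [-0.15, -0.27, -0.95]] [324.3   0.  256. ]
```

View pics/w1.png

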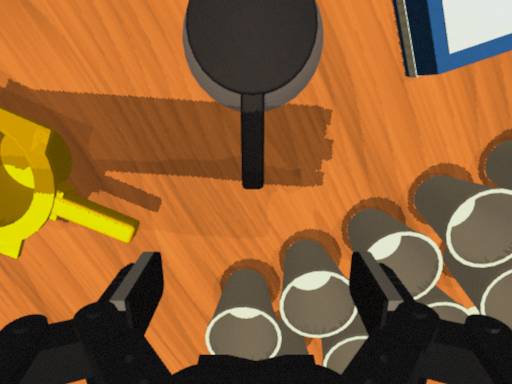

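The wrist view shows the jug's lid centred near (253,35) and its handle from (253,95) to (253,187). The handle is upright between the fingers, and the loose cups stand further back (243,330), (318,300).

```bash
python3 - <<'E'
from h import *
np.set_printoptions(precision=4,suppress=True)
c=load("w1");P=cloud(c);dark=c["color"].max(2)<60
M=np.zeros(dark.shape,bool);M[110:195,230:275]=dark[110:195,230:275]; M&=P[...,2]>.06
H=P[M]; T=H[H[:,2]>.105]; print("bar top z",np.median(T[:,2]),len(T))
rc=cv2.minAreaRect((T[:,:2]*1000).astype(np.float32)); print(rc)
px=np.argwhere(M)[:,::-1]
W=ray(c,px,.118)[:,:2]; l=cv2.fitLine((W*1000).astype(np.float32),cv2.DIST_HUBER,0,.01,.01).ravel(); d=l[:2]*np.sign(l[1]); print("dir yaw",np.degrees(np.arctan2(d[1],d[0])))
s=W@d; n=np.array([-d[1],d[0]]); o=(W@n); print("axis offset",np.median(o),"width",o.max()-o.min())
far=T[:,:2]@d; print("outer end s",np.percentile(far,1), s.min())
e=s.min()*d+np.median(o)*n; print("outer end xy",e,"grip at 11mm in",e+.011*d,"axis at 133 in",e+.133*d)
L=(P[...,2]>.1)&(P[...,2]<.14)&dark; L[95:]=0; print("lid z",np.median(P[L][:,2]))
Z=P[...,2]; cup=(np.mgrid[:384,:512][0]<350)&(Z>.05)&~dark; Q=P[cup]; Q=Q[np.hypot(*(Q[:,:2]-e).T)<.2]; Q=Q[((Q[:,:2]-e)@d)<-0.005]; r=(Q[:,:2]-e); print("cups behind nearest",(-r@d).min(),"lat",(r@n)[np.argmax(r@d)],"zmax",Q[:,2].max())
E
```

```text
bar top z 0.11818072125736491 1719
((475.4327697753906, -373.53582763671875), (69.12870025634766, 18.97879409790039), 61.873741149902344)
dir yaw 62.11377
axis offset -0.5951707027718618 width 0.019068401172102067
outer end s -0.1411913210676269 -0.14187892841417238
outer end xy [ 0.4597 -0.4038] grip at 11mm in [ 0.4648 -0.3941] axis at 133 in [ 0.5219 -0.2862]
lid z 0.12840269415065103
cups behind nearest 0.005068277613411758 lat 0.1979703601016874 zmax 0.10332794268917399
```

```bash
python3 go.py 0.465 -0.394 0.090 62
```

```text
t 0.98 pos [ 0.4632 -0.4002  0.25  ] yaw 61.21 F [-0.  -1.1 -0.3] grip 0.999 0.0
shift [ 0.0064 -0.0013  0.16  ] turn [-0.0009  0.0003 -0.0137]
```

Emit:
jog_arm:
  increments:
    - [0.004,-0.002,0.04,0,0,-0.01,1]
    - [0.004,-0.002,0.08,0,0,-0.01,1]
    - [0.004,-0.002,0.12,0,0,-0.01,1]
    - [0.004,-0.002,0.145,0,0,-0.01,1]
    - [0.004,-0.002,0.16,0,0,-0.01,1]

```text
clock: 1.4
position: [0.46, -0.3962, 0.0863]
ee_rot: [0.859, 0.512, -0.001, -0.002]
ft_force: [-0.4, 0.3, 0.5]
grip_width: 1.001
grasp_force: 0.0
```

Emit:
jog_arm:
  increments:
    - [0,0,0,0,0,0,0]
    - [0,0,0,0,0,0,-0.5]
    - [0,0,0,0,0,0,-1]
    - [0,0,0,0,0,0,-1]
    - [0,0,0,0,0,0,-1]
  grip_force: 60

```text
clock: 1.82
position: [0.4641, -0.3965, 0.092]
ee_rot: [0.858, 0.513, 0.0, 0.001]
ft_force: [0.8, -0.2, 0.3]
grip_width: 0.298
grasp_force: 0.0
```

Emit:
jog_arm:
  increments:
    - [0,0,0,0,0,0,-1]
    - [0,0,0,0,0,0,-1]
    - [0,0,0,0,0,0,-1]
    - [0,0,0,0,0,0,-1]
    - [0,0,0,0,0,0,-1]
  grip_force: 70

```text
clock: 2.23
position: [0.4639, -0.3966, 0.092]
ee_rot: [0.858, 0.513, 0.0, 0.001]
ft_force: [-0.8, 0.3, 6.5]
grip_width: 0.218
grasp_force: 70.4
```

Emit:
jog_arm:
  increments:
    - [0,0,-0.01,0,0,0,-1]
    - [0,0,-0.03,0,0,0,-1]
    - [0,0,-0.06,0,0,0,-1]
    - [0,0,-0.1,0,0,0,-1]
    - [0,0,-0.14,0,0,0,-1]

```text
clock: 2.65
position: [0.4627, -0.395, 0.2315]
ee_rot: [0.858, 0.513, -0.001, -0.001]
ft_force: [0.7, 0.0, -4.7]
grip_width: 0.212
grasp_force: 68.9
```

```bash
python3 - <<'E'
from h import *
np.set_printoptions(precision=4,suppress=True)
for n in("top","scene"):
    c=load(n+"0");P=cloud(c);Z=P[...,2]
    B=np.zeros(Z.shape,bool)
    if n=="top": B[115:222,0:175]=1
    else: B[75:210,293:416]=1
    C=c["color"].astype(int)
    m=B&(np.abs(Z-.364)<.008); m=cv2.morphologyEx(m.astype(np.uint8),cv2.MORPH_OPEN,np.ones((5,5)))
    cn=max(cv2.findContours(m,0,1)[0],key=cv2.contourArea)[:,0]
    r=cv2.minAreaRect((ray(c,cn,.364)[:,:2]*1000).astype(np.float32)); print(n,"headtop",r)
    # hotplate top: grey disc, colour spread small and value 48..75 at z~.035
    v=C.max(2); hp=B&(np.abs(Z-.033)<.012)&(v>46)&(v<90)&((v-C.min(2))<14)
    hp=cv2.morphologyEx(hp.astype(np.uint8),cv2.MORPH_OPEN,np.ones((3,3)))
    if hp.any():
        cn=max(cv2.findContours(hp,0,1)[0],key=cv2.contourArea)[:,0]; W=ray(c,cn,.035)[:,:2]
        print(" plate z",np.median(Z[hp>0]),len(cn),"all fit",circ(W))
        cc=circ(W)[0]
        for _ in range(8):   # keep edge points that lie near a 74 mm circle
            k=np.abs(np.hypot(*(W-cc).T)-.074)<.006
            if k.sum()<8: break
            from scipy.optimize import least_squares
            cc=least_squares(lambda p:np.hypot(*(W[k]-p).T)-.074,cc).x
        print(" r=74 fit",cc,k.sum())
    # base top front corner edges
    b=B&(np.abs(Z-.031)<.009)&(v<90); b=cv2.morphologyEx(b.astype(np.uint8),cv2.MORPH_OPEN,np.ones((3,3)))
    cn=max(cv2.findContours(b,0,1)[0],key=cv2.contourArea)[:,0]; print(" base",cv2.minAreaRect((ray(c,cn,.03)[:,:2]*1000).astype(np.float32)))
E
python3 go.py 0.46 0.05 0.24 80.5
```

```text
top headtop ((528.0274658203125, 464.5716857910156), (304.6844787597656, 188.395751953125), 80.68866729736328)
 plate z 0.03530899942788817 121 all fit (array([0.5106, 0.3591]), np.float64(0.059818981659675384))
 r=74 fit [0.5113 0.3558] 35
 base ((508.5516662597656, 345.24652099609375), (111.30313873291016, 188.38047790527344), 81.12213897705078)
scene headtop ((540.2139282226562, 447.45367431640625), (304.3754577636719, 189.56788635253906), 80.41260528564453)
 plate z 0.032245021825252414 8 all fit (array([0.5064, 0.3049]), np.float64(0.006497261060809976))
 r=74 fit [0.5064 0.3049] 0
 base ((523.0467529296875, 387.85107421875), (222.34701538085938, 190.50645446777344), 81.54901885986328)
t 2.65 pos [ 0.4627 -0.395   0.2315] yaw 61.78 F [ 0.7  0.  -4.7] grip 0.212 68.9
shift [ 0.3909 -0.2129 -0.0079] turn [-0.0024 -0.0006 -0.3268]
```

Emit:
jog_arm:
  increments:
    - [0.02,-0.011,-0.005,0,0,-0.02,-1]
    - [0.05,-0.027,-0.008,0,0,-0.05,-1]
    - [0.08,-0.044,-0.008,0,0,-0.08,-1]
    - [0.115,-0.063,-0.008,0,0,-0.11,-1]
    - [0.15,-0.082,-0.008,0,0,-0.14,-1]

```text
clock: 3.07
position: [0.4616, -0.2232, 0.2386]
ee_rot: [0.82, 0.572, -0.0, 0.0]
ft_force: [1.4, 0.4, -4.3]
grip_width: 0.224
grasp_force: 68.9
```

```bash
python3 go.py 0.46 0.05 0.24 80.5
```

```text
t 3.07 pos [ 0.4616 -0.2232  0.2386] yaw 69.83 F [ 1.4  0.4 -4.3] grip 0.224 68.9
shift [ 0.2559 -0.0957 -0.0015] turn [-0.0005  0.0007 -0.1862]
```

Emit:
jog_arm:
  increments:
    - [0.035,-0.013,0,0,0,-0.04,-1]
    - [0.07,-0.026,0,0,0,-0.08,-1]
    - [0.105,-0.039,0,0,0,-0.12,-1]
    - [0.14,-0.052,0,0,0,-0.16,-1]
    - [0.17,-0.064,0,0,0,-0.186,-1]

```text
clock: 3.48
position: [0.4603, -0.0404, 0.2388]
ee_rot: [0.762, 0.647, -0.0, 0.0]
ft_force: [0.8, 0.8, -5.0]
grip_width: 0.216
grasp_force: 68.9
```

```bash
python3 go.py 0.46 0.05 0.24 80.5; python3 - <<'E'
from workcell import optics
import numpy as np, cv2
c=optics.camera("wrist"); np.savez("pics/w2.npz",**c); cv2.imwrite("pics/w2.png",c["color"][...,::-1])
E
```

```text
t 3.48 pos [ 0.4603 -0.0404  0.2388] yaw 80.66 F [ 0.8  0.8 -5. ] grip 0.216 68.9
shift [ 0.0891 -0.015  -0.0013] turn [-0.0002  0.0008  0.0028]
```

View pics/w2.png

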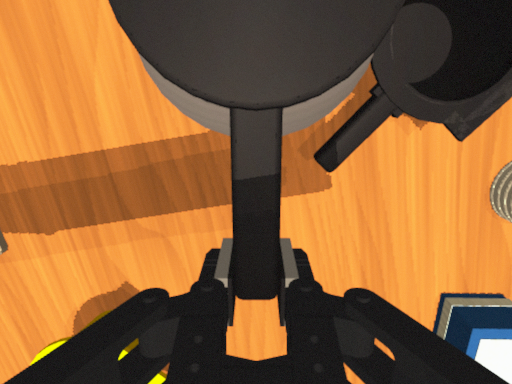

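The wrist view shows the handle gripped between the pads (255,270), with the lid centred near (257,15). The black basket's handle runs from (325,160) to (390,95).

```bash
python3 - <<'E'
from h import *
from scipy.optimize import least_squares
from workcell import get_obs
from scipy.spatial.transform import Rotation as R
np.set_printoptions(precision=4,suppress=True)
o=get_obs(); c=load("w2");P=cloud(c);dark=c["color"].max(2)<60; Z=P[...,2]
r=R.from_quat(o["ee_rot"])
print("lid z",np.median(Z[20:80,200:300]))
zl=np.median(Z[20:80,200:300])
# lid rim: lower contour of lid (depth step), handle excluded
m=(np.abs(Z-zl)<.008); m[:, 400:]=0
m=cv2.morphologyEx(m.astype(np.uint8),cv2.MORPH_OPEN,np.ones((25,61)))
cn=max(cv2.findContours(m,0,1)[0],key=cv2.contourArea)[:,0]; k=(cn[:,1]>3)&((cn[:,0]<225)|(cn[:,0]>290))&(cn[:,0]<375); W=ray(c,cn[k],zl)[:,:2]
cc,rad=circ(W); c2=least_squares(lambda p:np.hypot(*(W-p).T)-.051,cc).x
L=r.inv().apply(np.r_[c2,zl]-o["position"]); print("lid free",cc,rad,"fixed",c2,"tool frame",L)
# handle line
hm=dark.copy(); hm[:115]=0;hm[225:]=0;hm[:,:225]=0;hm[:,290:]=0; hm&=Z>.15
px=np.argwhere(hm)[:,::-1]; zh=np.median(Z[hm]); W=ray(c,px,zh)[:,:2]; l=cv2.fitLine((W*1000).astype(np.float32),cv2.DIST_HUBER,0,.01,.01).ravel(); d=l[:2]*np.sign(l[1])
pt=r.inv().apply(np.r_[l[2:]/1000,zh]-o["position"]); print("bar top z",zh,"yaw",np.degrees(np.arctan2(d[1],d[0])),"pt tool",pt, "TCP",o["position"],"yawtool",np.degrees(np.arctan2(r.as_matrix()[1,0],r.as_matrix()[0,0])))
# basket handle
bm=dark.copy(); bm[:95]=0; bm[175:]=0; bm[:,:312]=0; bm[:,395:]=0; bm&=(Z>.06)&(Z<.11)
px=np.argwhere(bm)[:,::-1]; zb=np.median(Z[bm]); W=ray(c,px,.088)[:,:2]; rc=cv2.minAreaRect((W*1000).astype(np.float32)); l=cv2.fitLine((W*1000).astype(np.float32),cv2.DIST_HUBER,0,.01,.01).ravel(); d=l[:2]*np.sign(l[0]); print("basket handle z",zb,"yaw",np.degrees(np.arctan2(d[1],d[0])),rc, "mid",l[2:], "far",np.percentile((W*1000-l[2:])@d,0.5))
E
```

```text
lid z nanTraceback (most recent call last):
  File "<stdin>", line 13, in <module>
ValueError: max() iterable argument is empty
```

```bash
python3 - <<'E'
from h import *
from scipy.optimize import least_squares
from workcell import get_obs
from scipy.spatial.transform import Rotation as R
np.set_printoptions(precision=4,suppress=True)
o=get_obs(); c=load("w2");P=cloud(c);V=c["color"].astype(int); dark=V.max(2)<62; Z=P[...,2]; D=c["depth"]
r=R.from_quat(o["ee_rot"]); p=o["position"]; zl=p[2]+.036; zh=p[2]+.026
print("depth at lid/handle/table",D[50,250],D[160,256],D[250,400])
# lid rim: lowest dark pixel of each column, away from handle
E=[]
for u in list(range(130,225,3))+list(range(290,372,3)):
    col=np.nonzero(~dark[5:,u])[0]
    if len(col): E.append((u,5+col[0]-.5))
E=np.array(E); print(E[::8].tolist())
W=ray(c,E,zl)[:,:2]; cc,rad=circ(W); f=least_squares(lambda q:np.hypot(*(W-q).T)-.051,cc,loss="soft_l1",f_scale=.002).x
print("lid",cc,rad,"fixed",f,"tool frame",r.inv().apply(np.r_[f,zl]-p))
hm=dark.copy(); hm[:140]=0;hm[225:]=0;hm[:,:225]=0;hm[:,292:]=0
px=np.argwhere(hm)[:,::-1]; W=ray(c,px,zh)[:,:2]; l=cv2.fitLine((W*1000).astype(np.float32),cv2.DIST_HUBER,0,.01,.01).ravel(); d=l[:2]*np.sign(l[1])
m=r.as_matrix(); print("bar yaw",np.degrees(np.arctan2(d[1],d[0])),"tool",r.inv().apply(np.r_[l[2:]/1000,zh]-p),"TCP",p,"yaw",np.degrees(np.arctan2(m[1,0],m[0,0])))
bm=dark.copy(); bm[:100]=0; bm[175:]=0; bm[:,:312]=0; bm[:,385:]=0; bm&=(Z>.06)&(Z<.11)
px=np.argwhere(bm)[:,::-1]; W=ray(c,px,.088)[:,:2]*1000; l=cv2.fitLine(W.astype(np.float32),cv2.DIST_HUBER,0,.01,.01).ravel(); d=l[:2]*np.sign(l[0]); s=(W-l[2:])@d
print("basket handle z",np.median(Z[bm]),"yaw",np.degrees(np.arctan2(d[1],d[0])),"far end",l[2:]+np.percentile(s,.3)*d,"grip",l[2:]+(np.percentile(s,.3)+33)*d,"axis",l[2:]+(np.percentile(s,.3)+158)*d)
E
```

```text
depth at lid/handle/table 0.10443748 0.12437946 0.4307091
[[130.0, 39.5], [154.0, 51.5], [178.0, 6.5], [202.0, 9.5], [290.0, 4.5], [314.0, 11.5], [338.0, 41.5], [362.0, 62.5]]
lid [0.4683 0.0223] 0.04317423981905921 fixed [0.4661 0.0132] tool frame [ 0.047  -0.0014 -0.0359]
bar yaw 59.249424 tool [ 0.034   0.0034 -0.0259] TCP [ 0.4602 -0.0334  0.2391] yaw 81.1531158136119
basket handle z 0.08808888726150794 yaw 38.289032 far end [523.4939 -41.3357] grip [549.3954 -20.888 ] axis [647.5073  56.5656]
```

```bash
python3 go.py 0.46 0.048 0.145 80.8
```

```text
t 3.53 pos [ 0.4602 -0.0334  0.2391] yaw 81.15 F [-0.3  9.5 -3.2] grip 0.217 69.1
shift [ 0.0803 -0.0127  0.0942] turn [-0.0003 -0.0015  0.0062]
```

Emit:
jog_arm:
  increments:
    - [0.025,-0.004,0.01,0,0,0.003,-1]
    - [0.05,-0.008,0.035,0,0,0.006,-1]
    - [0.07,-0.011,0.06,0,0,0.006,-1]
    - [0.08,-0.013,0.085,0,0,0.006,-1]
    - [0.08,-0.013,0.094,0,0,0.006,-1]

```text
clock: 3.95
position: [0.4592, 0.0402, 0.1417]
ee_rot: [0.764, 0.645, -0.002, -0.001]
ft_force: [-0.6, -0.5, -4.5]
grip_width: 0.217
grasp_force: 69.3
```

```bash
python3 go.py 0.493 0.251 0.145 80.8; python3 - <<'E'
from workcell import optics
import numpy as np, cv2
ims=[]
for n in ("top","scene"):
    c=optics.camera(n); np.savez(f"pics/{n}1.npz",**c); ims.append(c["color"][...,::-1])
a=cv2.resize(ims[0][80:260,60:300],None,fx=1.6,fy=1.6); b=cv2.resize(ims[1][60:280,180:430],None,fx=1.6,fy=1.6)
h=max(a.shape[0],b.shape[0]); out=np.zeros((h,a.shape[1]+b.shape[1],3),np.uint8); out[:a.shape[0],:a.shape[1]]=a; out[:b.shape[0],a.shape[1]:]=b
cv2.imwrite("pics/c1.png",out)
E
python3 go.py 0.493 0.251 0.145 80.8
```

```text
t 3.95 pos [0.4592 0.0402 0.1417] yaw 80.32 F [-0.6 -0.5 -4.5] grip 0.217 69.3
shift [ 0.2135 -0.0021 -0.0035] turn [-0.0043  0.0007 -0.0083]
t 4.05 pos [0.4601 0.0374 0.1432] yaw 80.14 F [-1.2 -0.4 -3.3] grip 0.216 69.2
shift [ 0.216  -0.0042 -0.0021] turn [-0.0036  0.0011 -0.0116]
```

View pics/c1.png

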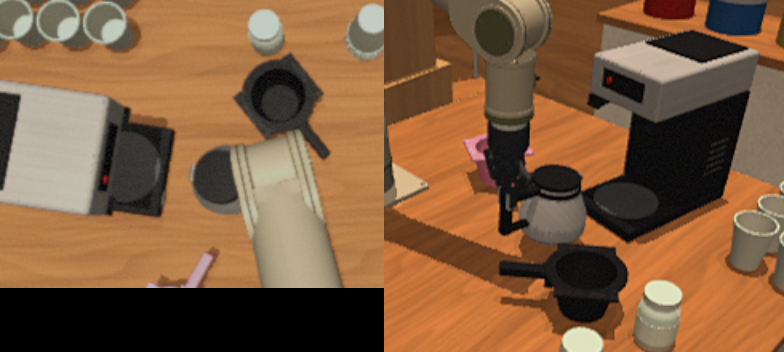

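The left crop (top) shows the jug in line ahead of the brewer, lid at about (218,178), hotplate at (135,167). The right crop (scene) shows the jug hanging level at about (555,205) in front of the hotplate (625,200), with nothing between them.

Emit:
jog_arm:
  increments:
    - [0.02,0,-0.002,-0.002,0,-0.006,-1]
    - [0.05,-0.001,-0.002,-0.004,0,-0.01,-1]
    - [0.085,-0.002,-0.002,-0.004,0,-0.01,-1]
    - [0.115,-0.002,-0.002,-0.004,0,-0.01,-1]
    - [0.135,-0.003,-0.002,-0.004,0,-0.01,-1]

```text
clock: 4.47
position: [0.4831, 0.1733, 0.1484]
ee_rot: [0.762, 0.647, 0.002, 0.002]
ft_force: [-0.1, 0.7, -6.0]
grip_width: 0.213
grasp_force: 69.1
```

Emit:
jog_arm:
  increments:
    - [0.02,0,0,0,0,0,-1]
    - [0.04,0,0,0,0,0,-1]
    - [0.06,0,0,0,0,0,-1]
    - [0.06,0,0,0,0,0,-1]
    - [0.06,0,0,0,0,0,-1]

```text
clock: 4.88
position: [0.4924, 0.2305, 0.1476]
ee_rot: [0.762, 0.647, 0.002, 0.002]
ft_force: [0.3, -0.4, -4.9]
grip_width: 0.215
grasp_force: 69.2
```

```bash
python3 go.py 0.493 0.251 0.145 80.8; python3 - <<'E'
from workcell import optics
import numpy as np, cv2
ims=[]
for n in ("top","scene"):
    c=optics.camera(n); np.savez(f"pics/{n}2.npz",**c); ims.append(c["color"][...,::-1])
a=cv2.resize(ims[0][100:240,80:230],None,fx=2.4,fy=2.4); b=cv2.resize(ims[1][60:230,260:430],None,fx=2.4,fy=2.4)
h=max(a.shape[0],b.shape[0]); out=np.zeros((h,a.shape[1]+b.shape[1],3),np.uint8); out[:a.shape[0],:a.shape[1]]=a; out[:b.shape[0],a.shape[1]:]=b
cv2.imwrite("pics/c2.png",out)
E
python3 go.py 0.493 0.251 0.127 80.8
```

```text
t 4.88 pos [0.4924 0.2305 0.1476] yaw 80.67 F [ 0.3 -0.4 -4.9] grip 0.215 69.2
shift [ 0.0203 -0.0028  0.0026] turn [ 0.0048 -0.0002 -0.0023]
t 4.98 pos [0.4924 0.229  0.1471] yaw 80.55 F [-0.1 -0.2 -5.2] grip 0.222 69.2
shift [ 0.0218 -0.0032  0.0201] turn [ 0.0048  0.0009 -0.0044]
```

View pics/c2.png

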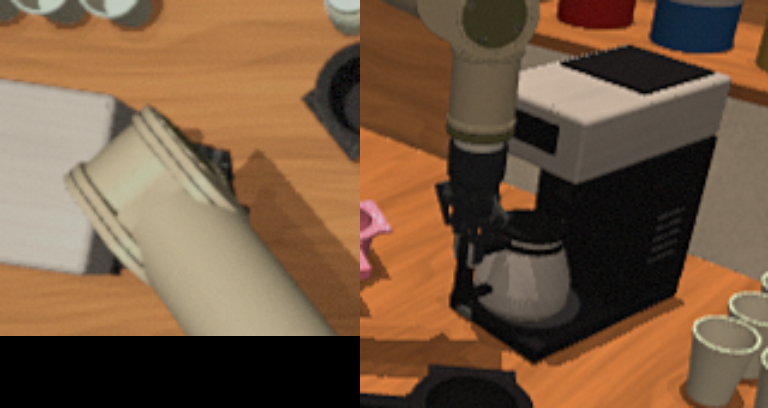

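The right crop shows the jug hanging over the hotplate, the handle out to the front, and the wrist clear of the brew head. The plate's rim shows at (530,320). Next I check the brewer's pose in both views by projecting its corners.

```bash
python3 - <<'E'
from h import *
np.set_printoptions(precision=1,suppress=True)
a=np.radians(80.8); O=np.array([.513,.374,0]); A=np.array([[np.cos(a),-np.sin(a),0],[np.sin(a),np.cos(a),0],[0,0,1]])
out=[]
for n,(x0,y0,x1,y1),f in(("scene",(290,70,420,212),4),("top",(0,115,180,222),2.2)):
    c=load(n+"0"); im=cv2.resize(c["color"][y0:y1,x0:x1,::-1],None,fx=f,fy=f,interpolation=cv2.INTER_CUBIC)
    def proj(X):
        q=c["R"]@(O+A@np.array(X))+c["t"]; return (c["K"]@q)[:2]/q[2]
    for poly in([(-.06,.095,.364),(-.06,-.095,.364),(.245,-.095,.364),(.245,.095,.364)],[(.085,-.095,.03),(-.085,-.095,.03),(-.085,.095,.03)],[(.074*np.cos(t),.074*np.sin(t),.035) for t in np.linspace(0,2*np.pi,40)]):
        pts=np.array([(proj(X)-(x0,y0)+.5)*f for X in poly]).astype(np.int32); cv2.polylines(im,[pts],False,(0,255,0),1)
    out.append(im)
h=max(i.shape[0] for i in out); o=np.zeros((h,sum(i.shape[1] for i in out),3),np.uint8)
if o.shape[1]>800: pass
x=0
for i in out: o[:i.shape[0],x:x+i.shape[1]]=i; x+=i.shape[1]
s=min(1,800/o.shape[1],600/o.shape[0]); cv2.imwrite("pics/ov.png",cv2.resize(o,None,fx=s,fy=s,interpolation=cv2.INTER_AREA)); print(o.shape,s)
E
```

```text
(568, 916, 3) 0.8733624454148472
```

View pics/ov.png

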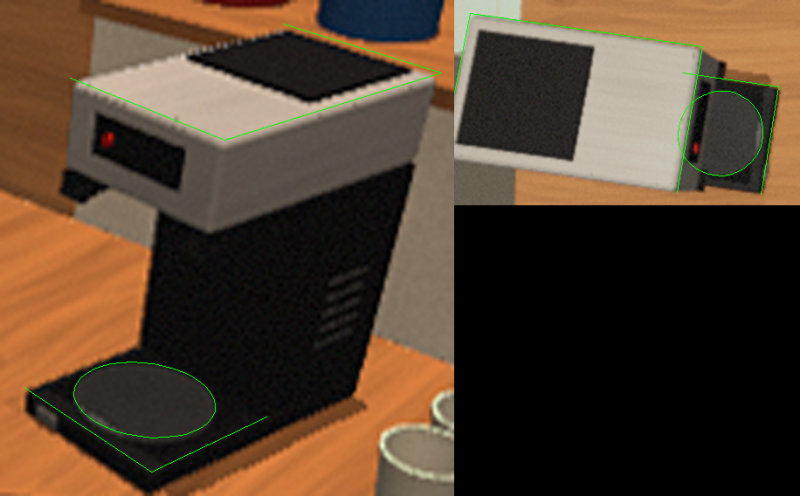

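The overlay matches in both views: the head corner at (225,140), the plate circle at (145,400) and, in the top view, the plate's front arc at (763,135). The brewer's pose is confirmed, so I set the jug down.

Emit:
jog_arm:
  increments:
    - [0.021,-0.003,0,0.002,0,-0.003,-1]
    - [0.021,-0.003,0.004,0.004,0,-0.003,-1]
    - [0.021,-0.003,0.008,0.004,0,-0.003,-1]
    - [0.021,-0.003,0.012,0.004,0,-0.003,-1]
    - [0.021,-0.003,0.014,0.004,0,-0.003,-1]

```text
clock: 5.4
position: [0.4929, 0.2496, 0.1325]
ee_rot: [0.762, 0.647, -0.0, 0.001]
ft_force: [-1.6, -8.0, 6.8]
grip_width: 0.216
grasp_force: 70.7
```

```bash
python3 go.py 0.493 0.251 0.127 80.8
```

```text
t 5.4 pos [0.4929 0.2496 0.1325] yaw 80.69 F [-1.6 -8.   6.8] grip 0.216 70.7
shift [ 0.0014 -0.0002  0.0055] turn [ 0.0009  0.0018 -0.0019]
```

Emit:
jog_arm:
  increments:
    - [0,0,0.001,0,0,0,-1]
    - [0,0,0.002,0,0,0,-1]
    - [0,0,0.002,0,0,0,-1]

```text
clock: 5.65
position: [0.4934, 0.2497, 0.1313]
ee_rot: [0.762, 0.647, 0.0, 0.001]
ft_force: [-2.5, -7.6, 7.6]
grip_width: 0.221
grasp_force: 70.8
```

```bash
python3 go.py 0.493 0.251 0.127 80.8; python3 -c "
from workcell import get_obs
print(get_obs()['torque'])"
```

```text
t 5.65 pos [0.4934 0.2497 0.1313] yaw 80.67 F [-2.5 -7.6  7.6] grip 0.221 70.8
shift [ 0.0012 -0.0006  0.0042] turn [ 0.0018  0.0012 -0.0022]
[-0.6147117   0.44824191  0.19655282]
```

Emit:
jog_arm:
  increments:
    - [0,0,0.001,0,0,0,-1]
    - [0,0,0.002,0,0,0,-1]
    - [0,0,0.003,0,0,0,-1]
    - [0,0,0.003,0,0,0,-1]
  grip_force: 35

```text
clock: 5.98
position: [0.4935, 0.2497, 0.1282]
ee_rot: [0.762, 0.647, 0.0, 0.001]
ft_force: [-1.6, -6.8, 6.0]
grip_width: 0.219
grasp_force: 70.9
```

```bash
python3 go.py 0.493 0.251 0.127 80.8; python3 -c "
from workcell import get_obs
print(get_obs()['torque'])"
```

```text
t 5.98 pos [0.4935 0.2497 0.1282] yaw 80.66 F [-1.6 -6.8  6. ] grip 0.219 70.9
shift [ 0.0012 -0.0007  0.0012] turn [ 0.002   0.0012 -0.0025]
[-0.69091712  0.2823101   0.09071749]
```

Emit:
jog_arm:
  increments:
    - [0,0,0.001,0,0,0,-1]
    - [0,0,0.002,0,0,0,-1]
    - [0,0,0.002,0,0,0,-1]
    - [0,0,0.002,0,0,0,-1]

```text
clock: 6.32
position: [0.4937, 0.2497, 0.1271]
ee_rot: [0.762, 0.647, 0.0, 0.001]
ft_force: [-3.7, -8.6, 14.1]
grip_width: 0.222
grasp_force: 71.7
```

```bash
python3 go.py 0.493 0.251 0.127 80.8; python3 -c "
from workcell import get_obs
print(get_obs()['torque'])"
```

```text
t 6.32 pos [0.4937 0.2497 0.1271] yaw 80.65 F [-3.7 -8.6 14.1] grip 0.222 71.7
shift [ 0.0012 -0.0009  0.0001] turn [ 0.0027  0.0015 -0.0025]
[-1.22785394  0.80819596  0.13355658]
```

Emit:
jog_arm:
  increments:
    - [0,0,0,0,0,0,-0.4]
    - [0,0,0,0,0,0,0]
    - [0,0,0,0,0,0,0.4]
    - [0,0,0,0,0,0,0.4]
    - [0,0,0,0,0,0,0.4]
  grip_force: 60

```text
clock: 6.73
position: [0.4922, 0.2518, 0.1254]
ee_rot: [0.761, 0.648, 0.0, 0.0]
ft_force: [0.0, -0.1, -0.7]
grip_width: 0.702
grasp_force: 0.0
```

Emit:
jog_arm:
  increments:
    - [0,0,-0.01,0,0,0,0.5]
    - [-0.005,0,-0.03,0,0,0,0.5]
    - [-0.005,0,-0.06,0,0,0,0.5]
    - [-0.01,0,-0.09,0,0,0,0.8]
    - [-0.03,0,-0.12,0,0,0,1]

```text
clock: 7.15
position: [0.4864, 0.2247, 0.2475]
ee_rot: [0.76, 0.65, 0.001, -0.001]
ft_force: [0.6, -1.0, 0.8]
grip_width: 0.992
grasp_force: 0.0
```

```bash
python3 go.py 0.53 0.0 0.24 50; python3 - <<'E'
from h import *
from workcell import optics, get_obs
np.set_printoptions(precision=4,suppress=True)
c=optics.camera("wrist"); np.savez("pics/w3.npz",**c); 
c=optics.camera("scene"); np.savez("pics/scene3.npz",**c); P=cloud(c); Z=P[...,2]; C=c["color"].astype(int)
# lid in scene view: points near z .163 above the plate
g=np.hypot(P[...,0]-.513,P[...,1]-.374); m=(np.abs(Z-.161)<.006)&(g<.07); print("lid pts",m.sum(),"z",np.median(Z[m]))
m=cv2.morphologyEx(m.astype(np.uint8),cv2.MORPH_OPEN,np.ones((3,3)))
cn=max(cv2.findContours(m,0,1)[0],key=cv2.contourArea)[:,0]; print("lid bbox px",cn.min(0),cn.max(0),"fit",circ(ray(c,cn,.163)[:,:2]))
# w3: handle top
c=load("w3");P=cloud(c);Z=P[...,2]; dark=c["color"].max(2)<70
m=dark&(np.abs(Z-.153)<.006); print("handle px",m.sum())
Q=P[m][:,:2]; k=(Q@[.16,.987]-.513*.16-.374*.987)<-.06; Q=Q[k]; Q=Q[np.hypot(*(Q-np.median(Q,0)).T)<.06]
l=cv2.fitLine((Q*1000).astype(np.float32),cv2.DIST_HUBER,0,.01,.01).ravel(); d=l[:2]*np.sign(l[1]); e=l[2:]/1000+d*np.percentile((Q-l[2:]/1000)@d,.5)
print("jug yaw",np.degrees(np.arctan2(d[1],d[0])),"outer end",e,"axis",e+.133*d,len(Q))
E
```

```text
t 7.15 pos [0.4864 0.2247 0.2475] yaw 81.08 F [ 0.6 -1.   0.8] grip 0.992 0.0
shift [-0.2153  0.0779  0.007 ] turn [-0.001  -0.0018  0.5424]
lid pts 324 z 0.15958365821535658
lid bbox px [320 149] [348 162] fit (array([0.52  , 0.3549]), np.float64(0.04846820988051766))
handle px 3045
jug yaw 80.49642 outer end [0.4929 0.2398] axis [0.5149 0.371 ] 2734
```

```bash
python3 go.py 0.548 -0.022 0.24 38.3
```

```text
t 7.25 pos [0.4894 0.2214 0.2508] yaw 80.72 F [ 0.  -0.4 -0. ] grip 0.995 0.0
shift [-0.2307  0.0971  0.011 ] turn [ 0.0059 -0.0047  0.7403]
```

Emit:
jog_arm:
  increments:
    - [-0.231,0.097,0.011,0.006,-0.005,0.74,1]
    - [-0.231,0.097,0.011,0.006,-0.005,0.74,1]
    - [-0.231,0.097,0.011,0.006,-0.005,0.74,1]
    - [-0.231,0.097,0.011,0.006,-0.005,0.74,1]
    - [-0.231,0.097,0.011,0.006,-0.005,0.74,1]

```text
clock: 7.67
position: [0.5364, 0.0181, 0.2367]
ee_rot: [0.925, 0.38, -0.003, -0.0]
ft_force: [2.1, 0.4, 0.3]
grip_width: 1.003
grasp_force: 0.0
```

```bash
python3 go.py 0.548 -0.022 0.24 38.3
```

```text
t 7.67 pos [0.5364 0.0181 0.2367] yaw 44.69 F [2.1 0.4 0.3] grip 1.003 0.0
shift [-0.02    0.0367 -0.0033] turn [-0.0025  0.0055  0.1116]
```

Emit:
jog_arm:
  increments:
    - [-0.02,0.037,-0.003,-0.002,0.005,0.112,1]
    - [-0.02,0.037,-0.003,-0.002,0.005,0.112,1]
    - [-0.02,0.037,-0.003,-0.002,0.005,0.112,1]
    - [-0.02,0.037,-0.003,-0.002,0.005,0.112,1]

```text
clock: 8.0
position: [0.5483, -0.0195, 0.2393]
ee_rot: [0.944, 0.331, -0.001, -0.001]
ft_force: [-0.0, 0.8, 0.0]
grip_width: 1.002
grasp_force: 0.0
```

```bash
python3 - <<'E'
from h import *
from workcell import optics
np.set_printoptions(precision=4,suppress=True)
c=optics.camera("wrist"); np.savez("pics/w4.npz",**c); cv2.imwrite("pics/w4.png",c["color"][...,::-1])
P=cloud(c);Z=P[...,2]; dark=c["color"].max(2)<70
m=dark&(np.abs(Z-.088)<.006); g=np.array([.549,-.021]); d0=np.array([.785,.62])
Q=P[m][:,:2]; s=(Q-g)@d0; o=(Q-g)@[-d0[1],d0[0]]; k=(s>-.045)&(s<.045)&(abs(o)<.025)
px=np.argwhere(m)[:,::-1][k]; print("n",k.sum(),"z",np.median(P[m][k][:,2]))
W=ray(c,px,.088)[:,:2]; l=cv2.fitLine((W*1000).astype(np.float32),cv2.DIST_HUBER,0,.01,.01).ravel(); d=l[:2]*np.sign(l[0]); t=(W-l[2:]/1000)@d; e=l[2:]/1000+d*np.percentile(t,.3)
print("yaw",np.degrees(np.arctan2(d[1],d[0])),"outer",e,"grip",e+.033*d,"axis",e+.158*d)
E
python3 go.py 0.548 -0.022 0.071 38.3
```

```text
n 1737 z 0.08810436177794337
yaw 37.5517 outer [ 0.5261 -0.0424] grip [ 0.5522 -0.0223] axis [0.6513 0.0539]
t 8.05 pos [ 0.5482 -0.0187  0.2394] yaw 38.77 F [-0.8  1.   0.1] grip 0.999 0.0
shift [-0.0021  0.0027  0.1684] turn [-0.0016  0.0004  0.0082]
```

View pics/w4.png

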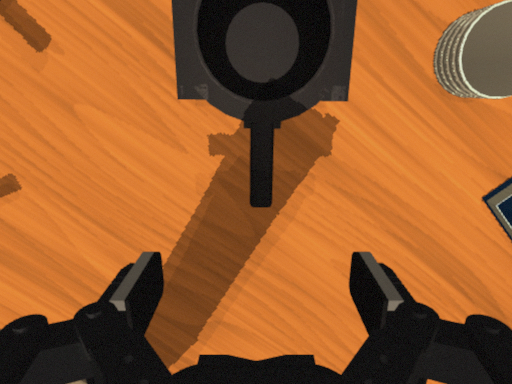

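The wrist view shows the black basket's rim at (263,50) and its handle bar from (262,125) to (262,205). It is centred between the open fingers, with the cup stack clear at (480,50).

Emit:
jog_arm:
  increments:
    - [0,0.004,0.04,0.002,0,0.017,1]
    - [0,0.004,0.08,0.002,0,0.017,1]
    - [0,0.004,0.12,0.002,0,0.017,1]
    - [0,0.004,0.145,0.002,0,0.017,1]
    - [0,0.004,0.156,0.002,0,0.017,1]

```text
clock: 8.47
position: [0.5482, -0.0216, 0.0797]
ee_rot: [0.946, 0.324, -0.003, -0.003]
ft_force: [-0.3, 0.3, -0.2]
grip_width: 1.001
grasp_force: 0.0
```

Emit:
jog_arm:
  increments:
    - [0,0,0,0,0,0,0]
    - [0,0,0,0,0,0,-0.5]
    - [0,0,0,0,0,0,-1]
    - [0,0,0,0,0,0,-1]
    - [0,0,0,0,0,0,-1]
  grip_force: 110

```text
clock: 8.88
position: [0.5517, -0.0234, 0.0849]
ee_rot: [0.947, 0.323, 0.0, -0.001]
ft_force: [-0.2, -0.5, 0.1]
grip_width: 0.297
grasp_force: 0.0
```

Emit:
jog_arm:
  increments:
    - [0,0,0,0,0,0,-1]
    - [0,0,0,0,0,0,-1]
    - [0,0,0,0,0,0,-1]
    - [0,0,0,0,0,0,-1]

```text
clock: 9.22
position: [0.5508, -0.0237, 0.0835]
ee_rot: [0.947, 0.322, -0.001, -0.001]
ft_force: [-0.3, -0.2, 2.0]
grip_width: -0.002
grasp_force: 1.1
```

```bash
python3 go.py 0.551 -0.0215 0.083 37.8
```

```text
t 9.22 pos [ 0.5508 -0.0237  0.0835] yaw 37.62 F [-0.3 -0.2  2. ] grip -0.002 1.1
shift [ 0.0015 -0.0016  0.0006] turn [-0.0026  0.0008 -0.0031]
```

The gripper closed empty, so I check numerically where the basket is now.

```bash
python3 - <<'E'
from h import *
from workcell import optics, get_obs
np.set_printoptions(precision=4,suppress=True)
ims={}
for n in("top","scene","wrist"):
    c=optics.camera(n); np.savez(f"pics/{n}5.npz",**c); ims[n]=c["color"][...,::-1]
    P=cloud(c);Z=P[...,2]; dark=c["color"].max(2)<70
    m=dark&(Z>.05)&(Z<.1)&(np.hypot(P[...,0]-.63,P[...,1]-.04)<.16)
    h,e=np.histogram(Z[m],np.arange(.05,.101,.005)); print(n,m.sum(),h)
    Q=P[m&(Z>.083)][:,:2]; print("  rim rect",cv2.minAreaRect((Q[np.hypot(Q[:,0]-.6513,Q[:,1]-.054)<.1]*1000).astype(np.float32)))
out=np.zeros((384,800,3),np.uint8); out[:,:400]=cv2.resize(ims["wrist"],(400,300))[:300].tolist() if False else 0
w=cv2.resize(ims["wrist"],(512,384)); s=cv2.resize(ims["scene"][195:275,235:340],(288,220)); out[:,:512]=w; out[:220,512:800]=s
t=cv2.resize(ims["top"][100:190,195:300],(190,163)); out[221:384,512:702]=t
cv2.imwrite("pics/c5.png",out)
print(get_obs()["grip_width"],get_obs()["position"])
E
```

```text
top 739 [ 31  23  33  26  31  17  20 224 317  17]
  rim rect ((649.07470703125, 53.180702209472656), (138.07711791992188, 143.31350708007812), 37.9330940246582)
scene 1521 [ 85  77  77  70  91  87 185 814  26   9]
  rim rect ((640.8265380859375, 42.52576446533203), (165.3377685546875, 153.35704040527344), 38.36937713623047)
wrist 31687 [ 1062  1137  1263  1392  1474   811   809 10577 13006   156]
  rim rect ((605.810546875, 19.91399383544922), (86.23133850097656, 150.49771118164062), 37.72568893432617)
-0.0033645014613012452 [ 0.5507 -0.0238  0.0834]
```

View pics/c5.png

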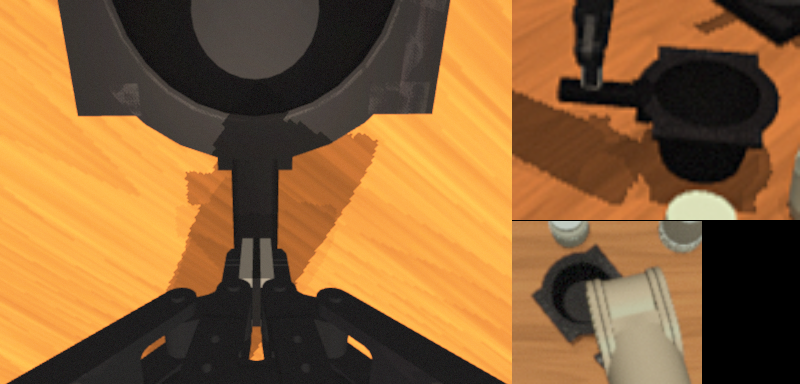

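The wrist crop (left) shows the shut pads at (255,250), over or on the handle, which is still in place (255,200). I check heights by depth.

```bash
python3 - <<'E'
from h import *
np.set_printoptions(precision=4,suppress=True)
c=load("wrist5");P=cloud(c); C=c["color"]
for v in range(170,350,10):
    print(v,[(u,C[v,u].tolist(),np.round(P[v,u],3).tolist()) for u in(236,250,256,264,274)])
E
```

```text
170 [(236, [30, 29, 23], [0.58, 0.01, 0.087]), (250, [37, 33, 34], [0.584, 0.006, 0.089]), (256, [39, 37, 35], [0.586, 0.003, 0.087]), (264, [41, 39, 38], [0.588, 0.001, 0.088]), (274, [35, 33, 33], [0.591, -0.003, 0.088])]
180 [(236, [31, 27, 25], [0.576, 0.008, 0.087]), (250, [40, 37, 33], [0.581, 0.003, 0.089]), (256, [39, 36, 34], [0.582, 0.001, 0.089]), (264, [41, 39, 36], [0.584, -0.002, 0.088]), (274, [35, 30, 28], [0.587, -0.006, 0.087])]
190 [(236, [31, 27, 27], [0.572, 0.005, 0.087]), (250, [36, 33, 31], [0.576, -0.0, 0.087]), (256, [43, 38, 29], [0.579, -0.002, 0.089]), (264, [38, 36, 33], [0.581, -0.005, 0.088]), (274, [36, 30, 30], [0.583, -0.009, 0.087])]
200 [(236, [30, 27, 25], [nan, nan, nan]), (250, [35, 29, 28], [0.573, -0.003, 0.088]), (256, [39, 32, 35], [0.574, -0.005, 0.088]), (264, [37, 32, 31], [0.577, -0.008, 0.088]), (274, [34, 31, 32], [0.579, -0.012, 0.087])]
210 [(236, [34, 29, 28], [0.564, -0.001, 0.087]), (250, [39, 33, 30], [0.569, -0.006, 0.089]), (256, [37, 33, 35], [0.571, -0.008, 0.088]), (264, [36, 32, 31], [0.573, -0.011, 0.089]), (274, [33, 30,
[... 2326 characters left out ...]
, 0.145])]
320 [(236, [31, 28, 26], [0.562, -0.008, 0.156]), (250, [37, 39, 37], [0.55, -0.022, 0.134]), (256, [48, 45, 43], [0.546, -0.028, 0.125]), (264, [34, 34, 34], [0.554, -0.025, 0.136]), (274, [29, 29, 31], [0.568, -0.017, 0.155])]
330 [(236, [31, 27, 29], [0.561, -0.009, 0.159]), (250, [36, 34, 33], [0.548, -0.024, 0.136]), (256, [172, 98, 44], [0.455, -0.097, 0.001]), (264, [35, 32, 34], [0.551, -0.027, 0.136]), (274, [31, 30, 29], [0.568, -0.017, 0.159])]
340 [(236, [27, 29, 31], [0.562, -0.009, 0.163]), (250, [53, 41, 37], [0.545, -0.026, 0.137]), (256, [171, 98, 43], [0.447, -0.104, 0.001]), (264, [27, 21, 24], [0.548, -0.03, 0.136]), (274, [28, 25, 27], [0.567, -0.017, 0.161])]
```

```bash
python3 - <<'E'
from h import *
np.set_printoptions(precision=4,suppress=True)
c=load("w4");P=cloud(c);C=c["color"]
print("w4 cam",-c["R"].T@c["t"]); 
for v in range(246,320,8): print(v,[(u,C[v,u].tolist(),np.round(P[v,u],3).tolist()) for u in(135,150,158,356,366,380)])
print("w5 cam",-load("wrist5")["R"].T@load("wrist5")["t"])
E
```

```text
w4 cam [0.6113 0.0308 0.3866]
246 [(135, [205, 116, 49], [0.353, 0.03, 0.0]), (150, [220, 122, 50], [0.366, 0.014, 0.0]), (158, [215, 118, 46], [0.372, 0.006, -0.001]), (356, [220, 126, 54], [0.537, -0.198, 0.001]), (366, [221, 126, 51], [0.545, -0.208, 0.001]), (380, [223, 127, 54], [0.556, -0.224, -0.001])]
254 [(135, [222, 126, 54], [0.343, 0.023, -0.0]), (150, [79, 73, 66], [0.53, 0.023, 0.263]), (158, [17, 17, 15], [0.531, 0.021, 0.261]), (356, [13, 11, 14], [0.584, -0.046, 0.261]), (366, [80, 72, 65], [0.587, -0.049, 0.262]), (380, [217, 121, 47], [0.548, -0.232, -0.0])]
262 [(135, [156, 101, 61], [0.334, 0.017, 0.002]), (150, [14, 8, 11], [0.531, 0.022, 0.27]), (158, [14, 13, 11], [0.527, 0.018, 0.262]), (356, [12, 10, 9], [0.582, -0.047, 0.264]), (366, [81, 73, 64], [0.586, -0.047, 0.27]), (380, [177, 101, 42], [0.54, -0.24, 0.002])]
270 [(135, [79, 73, 64], [0.528, 0.025, 0.276]), (150, [15, 11, 10], [0.53, 0.02, 0.273]), (158, [14, 9, 8], [0.525, 0.016, 0.263]), (356, [17, 18, 15], [0.58, -0.049, 0.266]), (366, [7, 7, 6], [0.585, -0.045, 0.276]), (380, [81, 73, 63], [0.588,
[... 943 characters left out ...]
267]), (356, [19, 17, 14], [0.57, -0.057, 0.27]), (366, [13, 12, 12], [0.575, -0.053, 0.279]), (380, [9, 14, 10], [0.582, -0.047, 0.291])]
310 [(135, [21, 16, 18], [0.526, 0.017, 0.291]), (150, [12, 10, 11], [0.517, 0.01, 0.277]), (158, [126, 71, 33], [0.287, -0.05, -0.0]), (356, [203, 116, 46], [0.464, -0.27, -0.0]), (366, [7, 6, 4], [0.573, -0.055, 0.28]), (380, [11, 6, 7], [0.581, -0.049, 0.293])]
318 [(135, [6, 12, 4], [0.524, 0.015, 0.292]), (150, [19, 18, 18], [0.516, 0.009, 0.28]), (158, [121, 65, 25], [0.275, -0.058, -0.0]), (356, [210, 117, 48], [0.454, -0.279, 0.0]), (366, [9, 7, 13], [0.571, -0.057, 0.281]), (380, [21, 19, 16], [0.579, -0.05, 0.294])]
w5 cam [0.6147 0.0254 0.2307]
```

The depth readings explain the miss. The real fingertips sit about 7 mm above the reported TCP when shut, not 25 mm below it, so the pads closed just over the handle. I go about 32 mm lower.

Emit:
jog_arm:
  increments:
    - [0,0,-0.02,0,0,0,0]
    - [0,0,-0.03,0,0,0,1]
    - [0,0,-0.03,0,0,0,1]
    - [0,0,-0.03,0,0,0,1]
    - [0,0,-0.03,0,0,0,1]

```text
clock: 9.78
position: [0.5505, -0.0235, 0.1127]
ee_rot: [0.947, 0.323, -0.001, -0.001]
ft_force: [0.6, 0.3, -0.2]
grip_width: 0.707
grasp_force: 0.0
```

```bash
python3 go.py 0.551 -0.0220 0.051 37.8
```

```text
t 9.78 pos [ 0.5505 -0.0235  0.1127] yaw 37.63 F [ 0.6  0.3 -0.2] grip 0.707 0.0
shift [ 0.0014 -0.0007  0.0618] turn [-0.0033  0.0011 -0.0029]
```

Emit:
jog_arm:
  increments:
    - [0.001,0,0.01,-0.003,0,0,1]
    - [0.001,0,0.025,-0.003,0,0,1]
    - [0.001,0,0.045,-0.003,0,0,1]
    - [0.001,0,0.062,-0.003,0,0,1]
    - [0.001,0,0.062,-0.003,0,0,1]

```text
clock: 10.2
position: [0.5485, -0.0227, 0.0468]
ee_rot: [0.946, 0.323, -0.003, -0.001]
ft_force: [-0.6, -0.0, -0.5]
grip_width: 0.997
grasp_force: 0.0
```

Emit:
jog_arm:
  increments:
    - [0,0,0,0,0,0,0]
    - [0,0,0,0,0,0,-0.5]
    - [0,0,0,0,0,0,-1]
    - [0,0,0,0,0,0,-1]
    - [0,0,0,0,0,0,-1]
  grip_force: 100

```text
clock: 10.62
position: [0.5519, -0.0228, 0.052]
ee_rot: [0.947, 0.322, 0.0, 0.0]
ft_force: [-0.2, -0.7, -0.1]
grip_width: 0.296
grasp_force: 0.0
```

Emit:
jog_arm:
  increments:
    - [0,0,0,0,0,0,-1]
    - [0,0,0,0,0,0,-1]
    - [0,0,0,0,0,0,-1]
    - [0,0,0,0,0,0,-1]

```text
clock: 10.95
position: [0.5517, -0.0229, 0.0519]
ee_rot: [0.947, 0.323, -0.0, 0.0]
ft_force: [-2.2, -0.4, 6.2]
grip_width: 0.244
grasp_force: 97.6
```

```bash
python3 go.py 0.551 -0.0220 0.31 37.8
```

```text
t 10.95 pos [ 0.5517 -0.0229  0.0519] yaw 37.63 F [-2.2 -0.4  6.2] grip 0.244 97.6
shift [-1.000e-04 -9.000e-04 -2.581e-01] turn [ 0.0006  0.0004 -0.003 ]
```

Emit:
jog_arm:
  increments:
    - [0,0,-0.008,0,0,0,-1]
    - [0,0,-0.03,0,0,0,-1]
    - [0,0,-0.06,0,0,0,-1]
    - [0,0,-0.1,0,0,0,-1]
    - [0,0,-0.14,0,0,0,-1]

```text
clock: 11.37
position: [0.5503, -0.0226, 0.1924]
ee_rot: [0.946, 0.323, -0.001, -0.0]
ft_force: [1.6, -0.6, -2.2]
grip_width: 0.243
grasp_force: 98.0
```

```bash
python3 go.py 0.46 0.045 0.245 80.8
```

```text
t 11.37 pos [ 0.5503 -0.0226  0.1924] yaw 37.66 F [ 1.6 -0.6 -2.2] grip 0.243 98.0
shift [-0.0303 -0.1088 -0.0523] turn [-0.0026  0.0017 -0.753 ]
```

Emit:
jog_arm:
  increments:
    - [-0.003,-0.012,-0.02,0,0,-0.08,-1]
    - [-0.009,-0.032,-0.04,0,0,-0.19,-1]
    - [-0.015,-0.053,-0.052,0,0,-0.31,-1]
    - [-0.021,-0.075,-0.052,0,0,-0.43,-1]
    - [-0.026,-0.092,-0.052,0,0,-0.54,-1]

```text
clock: 11.78
position: [0.4736, 0.0355, 0.2442]
ee_rot: [0.824, 0.566, -0.0, 0.001]
ft_force: [0.1, -0.3, -2.3]
grip_width: 0.242
grasp_force: 98.0
```

```bash
python3 go.py 0.46 0.045 0.245 80.8
```

```text
t 11.78 pos [0.4736 0.0355 0.2442] yaw 68.98 F [ 0.1 -0.3 -2.3] grip 0.242 98.0
shift [ 0.004  -0.0161 -0.0008] turn [ 0.0005  0.0009 -0.2063]
```

Emit:
jog_arm:
  increments:
    - [0.002,-0.006,0,0,0,-0.08,-1]
    - [0.004,-0.012,0,0,0,-0.15,-1]
    - [0.004,-0.016,0,0,0,-0.2,-1]
    - [0.004,-0.016,0,0,0,-0.206,-1]
    - [0.004,-0.016,0,0,0,-0.206,-1]

```text
clock: 12.2
position: [0.4611, 0.0437, 0.2435]
ee_rot: [0.764, 0.645, -0.001, 0.0]
ft_force: [-0.7, 0.3, -2.1]
grip_width: 0.236
grasp_force: 98.1
```

Emit:
jog_arm:
  increments:
    - [0,0,0,0,0,0,-1]

```text
clock: 12.28
position: [0.4614, 0.0436, 0.2434]
ee_rot: [0.765, 0.645, -0.0, 0.0]
ft_force: [0.3, -0.7, -0.9]
grip_width: 0.244
grasp_force: 98.1
```

```bash
python3 go.py 0.4677 0.0947 0.235 80.8; python3 - <<'E'
from h import *
from workcell import optics, get_obs
np.set_printoptions(precision=4,suppress=True)
c=optics.camera("wrist"); np.savez("pics/w6.npz",**c)
P=cloud(c);Z=P[...,2];dark=c["color"].max(2)<75
o=get_obs()["position"]; print(o)
a=np.radians(80.8); d=np.array([np.cos(a),np.sin(a)]); n=np.array([-d[1],d[0]])
m=dark&(Z>.2)&(Z<.32); s=(P[...,:2]-o[:2])@d; t=(P[...,:2]-o[:2])@n
# handle and flange profile along the basket axis
for lo in np.arange(.02,.15,.01):
    k=m&(s>lo)&(s<lo+.01)&(np.abs(t)<.08)
    if k.sum()>20:
        top=k&(Z>np.percentile(Z[k],50)-.01); print(round(lo+.005,3),"z",round(np.nanpercentile(Z[k],80),4),"t",np.percentile(t[k],[1,50,99]).round(4),k.sum())
for sd in(-1,1):
    k=m&(sd*t>.064)&(sd*t<.073)&(s>.06)&(s<.19); 
    if k.sum()>30: print("side",sd,k.sum(),"plane z=a+b s",np.polyfit(s[k],Z[k],1),np.median(s[k]))
E
```

```text
t 12.28 pos [0.4614 0.0436 0.2434] yaw 80.26 F [ 0.3 -0.7 -0.9] grip 0.244 98.1
shift [ 0.0515 -0.0024  0.0083] turn [-0.0006  0.0008 -0.0094]
[0.4614 0.0436 0.2433]
0.025 z 0.2797 t [-0.0116 -0.0012  0.0093] 1301
0.035 z 0.2796 t [-0.0114 -0.0011  0.0094] 1410
0.045 z 0.2797 t [-0.0174 -0.0049  0.0091] 1339
0.055 z 0.2817 t [-0.0391 -0.026   0.0356] 590
0.065 z 0.2814 t [-0.0742 -0.0089  0.0713] 3180
0.075 z 0.2813 t [-0.0747 -0.0051  0.0724] 10264
0.085 z 0.2813 t [-0.0748 -0.0202  0.0724] 10825
0.095 z 0.2813 t [-0.075  -0.0347  0.0726] 10090
0.105 z 0.2808 t [-0.0747  0.0338  0.0724] 6991
0.115 z 0.237 t [-0.0523  0.0387  0.0499] 1758
0.125 z 0.2068 t [-0.0443  0.039   0.0419] 79
side -1 3521 plane z=a+b s [-0.0035  0.2814] 0.08753702518597713
side 1 3329 plane z=a+b s [-0.0056  0.2815] 0.08713139149521514
```

The basket hangs level in the hand: flange top 38 mm above the TCP, runners ±74 mm, straight. Lining it up with the rails.

Emit:
jog_arm:
  increments:
    - [0.015,-0.001,0.003,0,0,-0.005,-1]
    - [0.03,-0.002,0.006,0,0,-0.009,-1]
    - [0.045,-0.002,0.009,0,0,-0.009,-1]
    - [0.0515,-0.002,0.009,0,0,-0.009,-1]
    - [0.0515,-0.002,0.009,0,0,-0.009,-1]

```text
clock: 12.75
position: [0.468, 0.0963, 0.2342]
ee_rot: [0.761, 0.649, -0.0, -0.0]
ft_force: [-0.2, -0.7, -1.2]
grip_width: 0.241
grasp_force: 98.1
```

Emit:
jog_arm:
  increments:
    - [0,0,0,0,0,0,-1]

```text
clock: 12.83
position: [0.468, 0.0945, 0.2343]
ee_rot: [0.761, 0.649, -0.001, -0.0]
ft_force: [0.4, -0.5, -2.0]
grip_width: 0.243
grasp_force: 98.1
```

```bash
python3 go.py 0.4929 0.2499 0.234 80.8; python3 - <<'E'
from h import *
from workcell import optics
np.set_printoptions(precision=4,suppress=True)
c=optics.camera("wrist"); np.savez("pics/w7.npz",**c); P=cloud(c); C=c["color"].astype(int)
# head front face / top edge seen from the wrist?
Z=P[...,2]; k=(Z>.30)&(Z<.38)&(P[...,1]>.25); print("head pts",k.sum())
if k.sum()>50:
    Q=P[k]; print(Q.min(0),Q.max(0)); f=Q[(Q[:,2]>.31)&(Q[:,2]<.35)]; print(cv2.fitLine((f[:,:2]*1000).astype(np.float32),cv2.DIST_HUBER,0,.01,.01).ravel(), len(f))
E
```

```text
t 12.83 pos [0.468  0.0945 0.2343] yaw 80.88 F [ 0.4 -0.5 -2. ] grip 0.243 98.1
shift [ 1.573e-01 -1.000e-04  2.000e-04] turn [-0.0009  0.0006  0.0014]
head pts 0
```

Emit:
jog_arm:
  increments:
    - [0.015,0,0,0,0,0,-1]
    - [0.03,0,0,0,0,0,-1]
    - [0.042,0,0,0,0,0,-1]
    - [0.052,0,0,0,0,0,-1]
    - [0.06,0,0,0,0,0,-1]

```text
clock: 13.3
position: [0.4777, 0.1539, 0.2344]
ee_rot: [0.761, 0.648, -0.0, 0.0]
ft_force: [-0.1, 0.6, -3.0]
grip_width: 0.238
grasp_force: 98.1
```

Emit:
jog_arm:
  increments:
    - [0.006,0,0,0,0,0,-1]
    - [0.012,0,0,0,0,0,-1]
    - [0.018,0,0,0,0,0,-1]
    - [0.024,0,0,0,0,0,-1]

```text
clock: 13.63
position: [0.4814, 0.1779, 0.2342]
ee_rot: [0.761, 0.648, -0.0, 0.0]
ft_force: [-0.9, -0.7, -2.3]
grip_width: 0.242
grasp_force: 98.1
```

```bash
python3 go.py 0.4929 0.2499 0.234 80.8
```

```text
t 13.63 pos [0.4814 0.1779 0.2342] yaw 80.85 F [-0.9 -0.7 -2.3] grip 0.242 98.1
shift [ 0.0729 -0.0001  0.0002] turn [-0.0005  0.0008  0.0009]
```

No contact so far; the runners are about 20 mm into the channel. Continuing.

Emit:
jog_arm:
  increments:
    - [0.008,0,0,0,0,0,-1]
    - [0.016,0,0,0,0,0,-1]
    - [0.024,0,0,0,0,0,-1]
    - [0.032,0,0,0,0,0,-1]
    - [0.038,0,0,0,0,0,-1]

```text
clock: 14.05
position: [0.4872, 0.2166, 0.2342]
ee_rot: [0.761, 0.649, -0.0, -0.0]
ft_force: [-0.4, 0.0, -1.5]
grip_width: 0.244
grasp_force: 98.1
```

Emit:
jog_arm:
  increments:
    - [0.006,0,0,0,0,0,-1]
    - [0.012,0,0,0,0,0,-1]
    - [0.018,0,0,0,0,0,-1]
    - [0.023,0,0.001,0,0,0,-1]
    - [0.027,0,0.001,0,0,0,-1]

```text
clock: 14.47
position: [0.4915, 0.2426, 0.233]
ee_rot: [0.761, 0.649, -0.001, -0.0]
ft_force: [-0.3, -0.8, -2.3]
grip_width: 0.243
grasp_force: 98.1
```

```bash
python3 go.py 0.4929 0.2499 0.234 80.8
```

```text
t 14.47 pos [0.4915 0.2426 0.233 ] yaw 80.91 F [-0.3 -0.8 -2.3] grip 0.243 98.1
shift [ 0.0074  0.0002 -0.001 ] turn [-0.0008  0.0006  0.0018]
```

Emit:
jog_arm:
  increments:
    - [0,0,0.001,0,0,0,-1]
    - [0,0,0.002,0,0,0,-1]
    - [0.002,0,0.003,0,0,0,-1]
    - [0.004,0,0.003,0,0,0,-1]

```text
clock: 14.8
position: [0.4925, 0.2455, 0.2303]
ee_rot: [0.761, 0.648, -0.0, 0.0]
ft_force: [-0.9, -1.0, 0.9]
grip_width: 0.244
grasp_force: 98.5
```

```bash
python3 go.py 0.4929 0.2499 0.23 80.8
```

```text
t 14.8 pos [0.4925 0.2455 0.2303] yaw 80.83 F [-0.9 -1.   0.9] grip 0.244 98.5
shift [ 0.0044 -0.0003  0.0003] turn [-0.      0.0011  0.0005]
```

Emit:
jog_arm:
  increments:
    - [0.001,0,0,0,0,0,-1]
    - [0.002,0,0,0,0,0,-1]
    - [0.003,0,0,0,0,0,-1]
    - [0.004,0,0,0,0,0,-1]

```text
clock: 15.13
position: [0.4929, 0.25, 0.2303]
ee_rot: [0.761, 0.649, -0.0, 0.0]
ft_force: [-0.3, -0.4, 0.4]
grip_width: 0.241
grasp_force: 98.4
```

Emit:
jog_arm:
  increments:
    - [0.001,0,0,0,0,0,-1]
    - [0.002,0,0,0,0,0,-1]

```text
clock: 15.3
position: [0.4932, 0.252, 0.2303]
ee_rot: [0.761, 0.649, -0.0, 0.0]
ft_force: [0.6, -0.8, -0.2]
grip_width: 0.239
grasp_force: 98.5
```

Emit:
jog_arm:
  increments:
    - [0.0005,0,0,0,0,0,-1]
    - [0.001,0,0,0,0,0,-1]

```text
clock: 15.47
position: [0.4933, 0.253, 0.2303]
ee_rot: [0.761, 0.649, -0.0, 0.0]
ft_force: [0.4, -1.3, 0.5]
grip_width: 0.245
grasp_force: 98.5
```

```bash
python3 go.py 0.4929 0.2499 0.23 80.8
```

```text
t 15.47 pos [0.4933 0.253  0.2303] yaw 80.89 F [ 0.4 -1.3  0.5] grip 0.245 98.5
shift [-0.0032  0.0001  0.0003] turn [-0.0004  0.0005  0.0016]
```

Emit:
jog_arm:
  increments:
    - [0.0007,0,0,0,0,0,-1]
    - [0.0015,0,0,0,0,0,-1]

```text
clock: 15.63
position: [0.4936, 0.2544, 0.2303]
ee_rot: [0.761, 0.649, -0.0, 0.0]
ft_force: [-0.2, -1.6, 1.3]
grip_width: 0.243
grasp_force: 98.5
```

Emit:
jog_arm:
  increments:
    - [0.0007,0,0,0,0,0,-1]
    - [0.0015,0,0,0,0,0,-1]

```text
clock: 15.8
position: [0.4938, 0.2559, 0.2302]
ee_rot: [0.761, 0.649, -0.0, 0.0]
ft_force: [-0.5, -1.8, 1.0]
grip_width: 0.241
grasp_force: 98.5
```

Emit:
jog_arm:
  increments:
    - [0.0007,0,0,0,0,0,-1]
    - [0.0015,0,0,0,0,0,-1]
    - [0.0015,0,0,0,0,0,-1]

```text
clock: 16.05
position: [0.494, 0.2576, 0.2303]
ee_rot: [0.761, 0.649, -0.0, -0.0]
ft_force: [0.7, -1.4, 1.0]
grip_width: 0.24
grasp_force: 98.6
```

```bash
python3 go.py 0.4929 0.2499 0.23 80.8; python3 -c "
from workcell import get_obs
print(get_obs()['torque'])"
```

```text
t 16.05 pos [0.494  0.2576 0.2303] yaw 80.9 F [ 0.7 -1.4  1. ] grip 0.24 98.6
shift [-0.0078  0.0001  0.0003] turn [-0.0005  0.0004  0.0017]
[-0.20516764 -0.18468889 -0.09355143]
```

Emit:
jog_arm:
  increments:
    - [0.0007,0,0,0,0,0,-1]
    - [0.0015,0,0,0,0,0,-1]
    - [0.0015,0,0,0,0,0,-1]

```text
clock: 16.3
position: [0.4941, 0.258, 0.2301]
ee_rot: [0.761, 0.648, -0.001, 0.0]
ft_force: [-3.3, -6.4, 3.3]
grip_width: 0.242
grasp_force: 99.0
```

Emit:
jog_arm:
  increments:
    - [0.0007,0,0,0,0,0,-1]
    - [0.0015,0,0,0,0,0,-1]
    - [0.0015,0,0,0,0,0,-1]

```text
clock: 16.55
position: [0.4941, 0.258, 0.2301]
ee_rot: [0.762, 0.648, -0.003, 0.001]
ft_force: [-6.3, -12.1, 6.8]
grip_width: 0.238
grasp_force: 99.6
```

```bash
python3 go.py 0.4929 0.2499 0.23 80.8; python3 - <<'E'
from h import *
from workcell import optics
np.set_printoptions(precision=4,suppress=True)
a=np.radians(80.8); d=np.array([np.cos(a),np.sin(a)]); n=np.array([-d[1],d[0]]); O=np.array([.513,.374])
c=optics.camera("wrist"); np.savez("pics/w8.npz",**c); P=cloud(c);Z=P[...,2]; s=(P[...,:2]-O)@d; t=(P[...,:2]-O)@n
print("cam",(-c["R"].T@c["t"]))
for lo in np.arange(.2,.4,.01):
    k=(Z>lo)&(Z<lo+.01); 
    if k.sum()>50: print(round(lo,3),k.sum(),"s",np.percentile(s[k],[2,50,98]).round(4),"t",np.percentile(t[k],[2,98]).round(4))
c=optics.camera("scene"); np.savez("pics/scene8.npz",**c)
E
```

```text
t 16.55 pos [0.4941 0.258  0.2301] yaw 80.8 F [ -6.3 -12.1   6.8] grip 0.238 99.6
shift [-0.0082  0.0001  0.0001] turn [-0.0018  0.0051 -0.    ]
cam [0.508  0.3379 0.3769]
0.2 1883 s [-0.0402 -0.0218  0.0003] t [-0.0451  0.0443]
0.21 2247 s [-0.0422 -0.0245 -0.002 ] t [-0.0469  0.0461]
0.22 2721 s [-0.0444 -0.0267 -0.0041] t [-0.0487  0.0479]
0.23 3330 s [-0.0466 -0.0288 -0.0063] t [-0.0503  0.0496]
0.24 4119 s [-0.0488 -0.0312 -0.0085] t [-0.0518  0.0512]
0.25 6646 s [-0.0584 -0.0493 -0.0113] t [-0.0864  0.0857]
0.26 49148 s [-0.139  -0.0418 -0.0141] t [-0.0817  0.0804]
0.27 1040 s [-0.1263 -0.1098 -0.0165] t [-0.081   0.0714]
0.28 4283 s [-0.1254 -0.1048 -0.1027] t [-0.044   0.0417]
0.29 7286 s [-0.1268 -0.1117 -0.1034] t [-0.0475  0.0454]
0.3 10091 s [-0.1157 -0.1032 -0.0548] t [-0.0534  0.0515]
0.31 16316 s [-0.1081 -0.0987 -0.0547] t [-0.0564  0.0543]
0.32 11102 s [-0.0993 -0.055  -0.0546] t [-0.0425  0.0409]
0.33 552 s [-0.0555 -0.0551 -0.0546] t [-0.0395  0.0379]
```

The rear stop is found: force rises to about 14 N and motion stops, 8 mm past my estimate. So the brewer sits about 6 mm deeper than I measured. I relieve the push, release, and then re-check the jug against the plate.

Emit:
jog_arm:
  increments:
    - [-0.002,0,0,0,0,0,-1]
    - [-0.003,0,0,0,0,0,-1]
    - [-0.003,0,0,0,0,0,-1]

```text
clock: 16.9
position: [0.494, 0.2576, 0.2303]
ee_rot: [0.761, 0.649, -0.0, -0.0]
ft_force: [-0.5, -0.8, 1.6]
grip_width: 0.245
grasp_force: 98.5
```

```bash
python3 go.py 0.4941 0.258 0.23 80.8
```

```text
t 16.9 pos [0.494  0.2576 0.2303] yaw 80.91 F [-0.5 -0.8  1.6] grip 0.245 98.5
shift [0.0004 0.0001 0.0003] turn [-0.0004  0.      0.0018]
```

Emit:
jog_arm:
  increments:
    - [-0.001,0,0,0,0,0,-1]
    - [-0.001,0,0,0,0,0,-0.4]
    - [-0.001,0,0,0,0,0,0.2]
    - [-0.001,0,0,0,0,0,0.4]
    - [-0.001,0,0,0,0,0,0.4]

```text
clock: 17.32
position: [0.4938, 0.2564, 0.2301]
ee_rot: [0.761, 0.649, -0.0, -0.0]
ft_force: [0.3, -0.5, -0.1]
grip_width: 0.695
grasp_force: 0.0
```

Emit:
jog_arm:
  increments:
    - [0,0,0,0,0,0,0.4]
    - [-0.02,0,0,0,0,0,0.4]
    - [-0.05,0,0,0,0,0,0.4]
    - [-0.09,0,0,0,0,0,0.4]
    - [-0.13,0,0,0,0,0,0.4]

```text
clock: 17.73
position: [0.4726, 0.1274, 0.2301]
ee_rot: [0.76, 0.649, -0.0, -0.0]
ft_force: [-0.1, -0.3, 0.3]
grip_width: 0.692
grasp_force: 0.0
```

```bash
cat > meas.py <<'E'
from h import *
from workcell import optics, get_obs
import sys
np.set_printoptions(precision=4,suppress=True)
tag=sys.argv[1]
O=np.array([.514,.3795]); a=np.radians(80.8); d=np.array([np.cos(a),np.sin(a)]); n=np.array([-d[1],d[0]])
for nm in("wrist","scene","top"):
    c=optics.camera(nm); np.savez(f"pics/{nm}{tag}.npz",**c); P=cloud(c);Z=P[...,2]; s=(P[...,:2]-O)@d; t=(P[...,:2]-O)@n; dark=c["color"].max(2)<75
    print(nm,"cam",-c["R"].T@c["t"])
    def bar(name,zc,w,s0,s1):
        k=dark&(np.abs(Z-zc)<.007)&(np.abs(t)<w)&(s>s0)&(s<s1)
        if k.sum()<40: print("  ",name,"few",k.sum()); return
        px=np.argwhere(k)[:,::-1]; W=ray(c,px,zc)[:,:2]-O; S=W@d; T=W@n; f=np.polyfit(S,T,1)
        print("  ",name,"n",k.sum(),"z",np.median(Z[k]),"outer s",np.percentile(S,.5),"inner",np.percentile(S,99.5),"t at mid",np.polyval(f,S.mean()),"yaw off deg",np.degrees(f[0]))
    bar("jug handle",.153,.03,-.16,-.065); bar("basket handle",.266,.03,-.2,-.065)
E
python3 meas.py 9; python3 go.py 0.47 0.10 0.28 80.8
```

```text
wrist cam [0.486  0.2066 0.3774]
   jug handle few 0
   basket handle n 2443 z 0.26575797217246766 outer s -0.16061645957011733 inner -0.15034873884141162 t at mid -0.0007132435570439844 yaw off deg -0.7227131833665392
scene cam [ 1.1149 -0.6332  0.761 ]
   jug handle n 82 z 0.14964389055605284 outer s -0.15608780981284157 inner -0.06263093051355334 t at mid -0.009364235379554107 yaw off deg 1.2695504971878808
   basket handle n 134 z 0.26298569029819996 outer s -0.17251653079156634 inner -0.06769454221972497 t at mid -0.008641624550607453 yaw off deg 3.3475399803106054
top cam [ 0.4058 -0.0012  1.2828]
   jug handle few 5
   basket handle n 222 z 0.2667663922101462 outer s -0.1180039824866805 inner -0.0641779703395015 t at mid 0.00016392258482350944 yaw off deg -1.6346660097350791
t 17.88 pos [0.4735 0.1245 0.2304] yaw 80.55 F [-0.2  0.7 -0.3] grip 0.706 0.0
shift [-0.0248  0.0006 -0.0496] turn [ 0.0002  0.0023 -0.0044]
```

The basket handle's top reads z 0.266, which is the home height. Next I back off and tilt the tool so the wrist camera sees the jug's foot on the plate from the front.

Emit:
jog_arm:
  increments:
    - [-0.03,0,0,0,0.1,0,0]
    - [-0.06,0,0,0,0.2,0,-0.5]
    - [-0.08,0,0,0,0.32,0,-1]
    - [-0.08,0,0,0,0.44,0,-1]
    - [-0.08,0,0,0,0.56,0,-1]
  grip_force: 30

```text
clock: 18.3
position: [0.4617, 0.0481, 0.2317]
ee_rot: [0.731, 0.623, 0.213, -0.179]
ft_force: [1.0, 1.2, -0.2]
grip_width: 0.007
grasp_force: 0.0
```

Emit:
jog_arm:
  increments:
    - [0,0,0,0,0.12,0,-1]
    - [0,0,0,0,0.14,0,-1]
    - [0,0,0,0,0.14,0,-1]

```text
clock: 18.55
position: [0.4602, 0.0486, 0.2292]
ee_rot: [0.716, 0.608, 0.26, -0.224]
ft_force: [0.2, 0.4, 0.4]
grip_width: -0.002
grasp_force: 0.0
```

```bash
python3 meas.py 10; python3 - <<'E'
from h import *
from workcell import get_obs
np.set_printoptions(precision=4,suppress=True)
print(get_obs()["joint_pos"],get_obs()["position"])
O=np.array([.514,.3795]); a=np.radians(80.8); d=np.array([np.cos(a),np.sin(a)]); n=np.array([-d[1],d[0]])
c=load("wrist10"); P=cloud(c);Z=P[...,2]; s=(P[...,:2]-O)@d; t=(P[...,:2]-O)@n; C=c["color"].astype(int)
# profile along brewer centreline strips just beside the handle
for t0 in(-.04,.04,.07,-.07):
    k=np.abs(t-t0)<.002; idx=np.argwhere(k&(s>-.12)&(s<.02)); S=s[k&(s>-.12)&(s<.02)]; 
    o=np.argsort(S); 
    rows=[(round(float(S[i])*1000),round(float(Z[tuple(idx[i])])*1000),int(C[tuple(idx[i])].max())) for i in o][::max(1,len(o)//28)]
    print("t",t0,rows)
E
```

```text
wrist cam [0.4563 0.0159 0.393 ]
   jug handle n 1270 z 0.1529533195994976 outer s -0.14887224069941127 inner -0.06591975911102894 t at mid -0.0017602642324808751 yaw off deg -0.008131849285907185
   basket handle few 0
scene cam [ 1.1149 -0.6332  0.761 ]
   jug handle n 83 z 0.14978464530654195 outer s -0.1537716406369511 inner -0.06583978774520903 t at mid -0.009159951921242634 yaw off deg 1.0420570336819295
   basket handle n 136 z 0.2629956564275151 outer s -0.17398624916478117 inner -0.06612679845831126 t at mid -0.008391348364346563 yaw off deg 4.360785391412909
top cam [ 0.4058 -0.0012  1.2828]
   jug handle few 23
   basket handle n 348 z 0.26669759691661843 outer s -0.16034421586411227 inner -0.06460986110649404 t at mid -0.00016992818640952883 yaw off deg 0.7018186785691559
[ 0.7885  0.0595 -0.5195  1.957  -0.6915  1.3008  0.3627] [0.4608 0.0508 0.2309]
t -0.04 [(-119, 1, 198), (-111, 2, 194), (-104, 0, 195), (-96, 1, 197), (-88, 19, 12), (-88, 25, 15), (-86, 19, 11), (-84, 28, 19), (-77, 31, 27), (-70, 77, 84), (-69, 69, 83), (-69, 31, 16), (-68, 77, 83), (-67, 31, 21), (-
[... 963 characters left out ...]
67, 31, 26), (-62, 29, 12), (-58, 31, 14), (-54, 30, 17), (-51, 30, 16), (-47, 29, 7), (-43, 31, 13), (-39, 31, 14), (-34, 30, 18), (-29, 30, 15), (-26, 34, 45), (-22, 34, 41), (-17, 35, 47), (-11, 36, 54)]
t -0.07 [(-119, 1, 203), (-113, 0, 208), (-109, 0, 207), (-105, 0, 211), (-100, 0, 211), (-97, 1, 208), (-93, 0, 210), (-89, 10, 10), (-88, 16, 11), (-87, 1, 158), (-87, 22, 10), (-87, 19, 11), (-86, 28, 21), (-84, 30, 24), (-81, 31, 25), (-76, 29, 27), (-72, 30, 20), (-69, 31, 32), (-63, 30, 23), (-58, 31, 13), (-54, 30, 19), (-51, 30, 14), (-46, 31, 20), (-41, 29, 17), (-36, 29, 20), (-32, 71, 56), (-30, 57, 45), (-28, 81, 46), (-26, 49, 43), (-24, 84, 58), (-20, 35, 40), (-12, 86, 56)]
```

The wrist view from the front measures the jug about 8 mm short of the plate's centre (body front at s ≈ -68 mm at t = ±40). I will nudge it in by its handle bar with the shut fingertips, coming in low and tilted, clear under the basket handle's end. First a fit for the exact amount.

```bash
cat > fit.py <<'E'
from h import *
import sys
from scipy.optimize import least_squares
np.set_printoptions(precision=4,suppress=True)
O=np.array([.514,.3795]); a=np.radians(80.8); d=np.array([np.cos(a),np.sin(a)]); n=np.array([-d[1],d[0]])
c=load("wrist"+sys.argv[1]); P=cloud(c);Z=P[...,2]; s=(P[...,:2]-O)@d; t=(P[...,:2]-O)@n; v=c["color"].max(2).astype(int)
def fit(S,T,r,p0): return least_squares(lambda q:np.hypot(S-q[0],T-q[1])-r,p0,loss="soft_l1",f_scale=.002).x
k=(Z>.05)&(Z<.078)&(np.abs(t)<.06)&(np.abs(t)>.018)&(s>-.09)&(s<-.02)&(v>55)
print("jug body n",k.sum(),"centre s,t",fit(s[k],t[k],.070,[0,0]))
k=(Z>.154)&(Z<.17)&(np.abs(t)<.06)&(s<.03)&(s>-.07)
k2=np.abs(Z-.163)<.004
print("lid n",(k&k2).sum(),"front s at |t|<.01:",np.percentile(s[k&k2&(np.abs(t)<.012)],[1,5]) if (k&k2&(np.abs(t)<.012)).sum() else None)
# plate rim: first plate pixel coming from the front, by height above base (33+) per t-strip
S=[];T=[]
m=(Z>.0325)&(Z<.040)&(v>36)&(s>-.09)&(s<0)&(np.abs(t)<.074)
for t0 in np.arange(-.07,.071,.004):
    q=m&(np.abs(t-t0)<.002)
    if q.sum()>4: S.append(np.percentile(s[q],8)); T.append(t0)
S=np.array(S);T=np.array(T); print("plate rim n",len(S),"centre",fit(S,T,.074,[0,0]))
b=(np.abs(Z-.030)<.003)&(np.abs(t)<.08)&(s>-.1)&(s<-.06); print("base front s",np.percentile(s[b],[.5,2,5]),"sides t",np.percentile(t[(np.abs(Z-.03)<.003)&(s>-.08)&(s<-.03)],[.5,99.5]))
E
python3 fit.py 10
cat > go2.py <<'E'
import sys, numpy as np
from scipy.spatial.transform import Rotation as R
from workcell import get_obs
s,t,z,tilt=map(float,sys.argv[1:5])   # target TCP in brewer axes (O below), tool tilted forward by tilt deg
a=np.radians(80.8); d=np.array([np.cos(a),np.sin(a),0]); n=np.array([-d[1],d[0],0]); O=np.array([.514,.3795,0])
o=get_obs(); r=R.from_quat(o["ee_rot"]); p=O+s*d+t*n+[0,0,z]; th=np.radians(tilt)
zt=np.sin(th)*d-np.cos(th)*np.array([0,0,1]); yt=-n; xt=np.cross(yt,zt)
T=R.from_matrix(np.c_[xt,yt,zt]); q=o["position"]-O
print("t",o["clock"].round(2),"now s,t,z",np.round([q@d,q@n,o["position"][2]],4),"F",o["ft_force"].round(1),"along d",round(float(o["ft_force"]@d),1))
print("shift",r.inv().apply(p-o["position"]).round(4),"turn",(r.inv()*T).as_rotvec().round(4), "1 mm along +s in tool:",(r.inv().apply(d)*.001).round(5))
E
python3 go2.py -0.333 -0.001 0.095 40
```

```text
jug body n 900 centre s,t [-0.01  -0.002]
lid n 0 front s at |t|<.01: None
plate rim n 29 centre [-0.0017 -0.0007]
base front s [-0.0874 -0.0866 -0.0862] sides t [-0.0937  0.0921]Traceback (most recent call last):
  File "go2.py", line 9, in <module>
    print("t",o["clock"].round(2),"now s,t,z",np.round([q@d,q@n,o["position"][2]],4),"F",o["ft_force"].round(1),"along d",round(float(o["ft_force"]@d),1))
              ^^^^^^^^^^^^^^^^
AttributeError: 'float' object has no attribute 'round'
```

```bash
sed -i 's/o\["clock"\].round(2)/round(float(o["clock"]),2)/' go2.py; python3 go2.py -0.333 -0.0015 0.095 40
```

```text
t 18.7 now s,t,z [-3.330e-01 -1.000e-04  2.309e-01] F [-0.2  0.1  0.9] along d 0.1
shift [-0.0872  0.0014  0.1042] turn [-0.0032  0.0015  0.0042] 1 mm along +s in tool: [7.7e-04 1.0e-05 6.4e-04]
```

Emit:
jog_arm:
  increments:
    - [-0.02,0.001,0.024,-0.003,0.001,0.004,-1]
    - [-0.045,0.001,0.054,-0.003,0.001,0.004,-1]
    - [-0.068,0.001,0.081,-0.003,0.001,0.004,-1]
    - [-0.087,0.001,0.104,-0.003,0.001,0.004,-1]
    - [-0.087,0.001,0.104,-0.003,0.001,0.004,-1]

```text
clock: 19.12
position: [0.4591, 0.0515, 0.0913]
ee_rot: [0.716, 0.608, 0.259, -0.225]
ft_force: [-1.5, -0.4, -0.0]
grip_width: -0.006
grasp_force: 0.0
```

```bash
python3 go2.py -0.175 -0.0015 0.095 40
```

```text
t 19.12 now s,t,z [-0.3326  0.0017  0.0913] F [-1.5 -0.4 -0. ] along d -0.6
shift [0.1229 0.0033 0.0987] turn [-0.0052 -0.0022 -0.0036] 1 mm along +s in tool: [0.00076 0.      0.00064]
```

Emit:
jog_arm:
  increments:
    - [0.025,0.001,0.02,0,0,0,-1]
    - [0.055,0.002,0.044,0,0,0,-1]
    - [0.08,0.002,0.064,0,0,0,-1]
    - [0.103,0.002,0.083,0,0,0,-1]
    - [0.123,0.002,0.099,0,0,0,-1]

```text
clock: 19.53
position: [0.49, 0.2085, 0.1013]
ee_rot: [0.715, 0.609, 0.262, -0.222]
ft_force: [0.1, -0.1, 1.6]
grip_width: -0.003
grasp_force: 0.0
```

Emit:
jog_arm:
  increments:
    - [0,0,0,0,0,0,-1]
    - [0,0,0,0,0,0,-1]

```text
clock: 19.7
position: [0.4896, 0.2074, 0.1008]
ee_rot: [0.714, 0.61, 0.262, -0.222]
ft_force: [-0.4, -0.4, -0.4]
grip_width: -0.003
grasp_force: 0.0
```

```bash
python3 go2.py -0.155 -0.0015 0.095 40
```

```text
t 19.7 now s,t,z [-0.1738 -0.0034  0.1008] F [-0.4 -0.4 -0.4] along d -0.5
shift [ 0.0107 -0.0019  0.0166] turn [ 0.0006 -0.0025  0.003 ] 1 mm along +s in tool: [0.00076 0.      0.00064]
```

Emit:
jog_arm:
  increments:
    - [0.004,-0.001,0.0035,0,0,0,-1]
    - [0.008,-0.001,0.007,0,0,0,-1]
    - [0.012,-0.001,0.01,0,0,0,-1]
    - [0.012,-0.001,0.01,0,0,0,-1]

```text
clock: 20.03
position: [0.491, 0.221, 0.0989]
ee_rot: [0.716, 0.608, 0.262, -0.222]
ft_force: [0.5, -0.8, -0.2]
grip_width: 0.002
grasp_force: 0.0
```

Emit:
jog_arm:
  increments:
    - [0.002,0,0.0017,0,0,0,-1]
    - [0.004,0,0.0033,0,0,0,-1]
    - [0.004,0,0.0033,0,0,0,-1]

```text
clock: 20.28
position: [0.4917, 0.2257, 0.0985]
ee_rot: [0.716, 0.607, 0.261, -0.222]
ft_force: [0.3, -0.3, 0.0]
grip_width: -0.002
grasp_force: 0.0
```

```bash
python3 go2.py -0.155 -0.0015 0.095 40; python3 meas.py 11 | grep jug; python3 fit.py 11
```

```text
t 20.28 now s,t,z [-0.1554 -0.0025  0.0985] F [ 0.3 -0.3  0. ] along d -0.3
shift [-0.0019 -0.001   0.0029] turn [ 0.0012 -0.0025 -0.0032] 1 mm along +s in tool: [ 0.00076 -0.       0.00064]
   jug handle n 7804 z 0.1530324770514554 outer s -0.14515435928710171 inner -0.06529112814913687 t at mid -0.001544355181046845 yaw off deg 0.08915826112186538
   jug handle n 81 z 0.14942491223645246 outer s -0.15236132023946872 inner -0.06955260350971947 t at mid -0.009371098960740735 yaw off deg -0.05971511280294328
   jug handle few 22
jug body n 1811 centre s,t [-0.0098 -0.0017]
lid n 849 front s at |t|<.01: [-0.0607 -0.0602]
plate rim n 24 centre [-0.0027 -0.0006]
base front s [-0.0866 -0.086  -0.0854] sides t [-0.0932  0.0921]
```

Emit:
jog_arm:
  increments:
    - [0.002,0,0.0017,0,0,0,-1]
    - [0.004,0,0.0033,0,0,0,-1]
    - [0.006,0,0.005,0,0,0,-1]
    - [0.006,0,0.005,0,0,0,-1]

```text
clock: 20.77
position: [0.4929, 0.2336, 0.0985]
ee_rot: [0.716, 0.608, 0.261, -0.222]
ft_force: [-0.2, 0.1, -0.6]
grip_width: 0.004
grasp_force: 0.0
```

Emit:
jog_arm:
  increments:
    - [0.001,0,0.0008,0,0,0,-1]
    - [0.002,0,0.0017,0,0,0,-1]
    - [0.003,0,0.0025,0,0,0,-1]
    - [0.003,0,0.0025,0,0,0,-1]

```text
clock: 21.1
position: [0.4937, 0.2369, 0.0985]
ee_rot: [0.717, 0.607, 0.261, -0.222]
ft_force: [-0.1, -2.8, 0.7]
grip_width: 0.001
grasp_force: 1.1
```

```bash
python3 go2.py -0.1395 -0.0015 0.098 40; python3 meas.py 12 | head -2; python3 fit.py 12
```

```text
t 21.1 now s,t,z [-0.144  -0.0028  0.0985] F [-0.1 -2.8  0.7] along d -2.8
shift [ 0.0031 -0.0013  0.0033] turn [ 0.0018 -0.0021 -0.0032] 1 mm along +s in tool: [ 0.00076 -0.       0.00064]
wrist cam [0.4892 0.2042 0.2623]
   jug handle n 8019 z 0.15303805381941168 outer s -0.14133663942968644 inner -0.06524584245205166 t at mid -0.0016440448282595693 yaw off deg 0.22768031445213768
jug body n 1705 centre s,t [-0.0063 -0.0017]
lid n 2164 front s at |t|<.01: [-0.0561 -0.0555]
plate rim n 26 centre [-0.0023 -0.0006]
base front s [-0.0866 -0.086  -0.0855] sides t [-0.0932  0.0921]
```

The fingertips touch the bar at 2.8 N and the jug has moved in about 4 mm. Another 4 mm to go.

Emit:
jog_arm:
  increments:
    - [0.001,0,0.0008,0,0,0,-1]
    - [0.002,0,0.0017,0,0,0,-1]
    - [0.003,0,0.0025,0,0,0,-1]
    - [0.003,0,0.0025,0,0,0,-1]

```text
clock: 21.58
position: [0.4941, 0.2411, 0.0985]
ee_rot: [0.716, 0.608, 0.261, -0.222]
ft_force: [-1.2, -2.4, -0.8]
grip_width: -0.003
grasp_force: 0.8
```

```bash
python3 go2.py -0.30 -0.0015 0.098 40; python3 meas.py 13 | head -2; python3 fit.py 13
```

```text
t 21.58 now s,t,z [-0.1398 -0.0025  0.0985] F [-1.2 -2.4 -0.8] along d -2.6
shift [-0.1229 -0.0005 -0.1029] turn [ 0.0012 -0.0024 -0.0029] 1 mm along +s in tool: [ 0.00076 -0.       0.00064]
wrist cam [0.4896 0.2084 0.2623]
   jug handle n 7453 z 0.1530180478184667 outer s -0.13710698357010995 inner -0.06555781317889717 t at mid -0.0013834144001887176 yaw off deg 0.2025719434750296
jug body n 1709 centre s,t [-0.002  -0.0016]
lid n 2637 front s at |t|<.01: [-0.0529 -0.0522]
plate rim n 27 centre [-0.0018 -0.0006]
base front s [-0.0865 -0.086  -0.0854] sides t [-0.0932  0.0921]
```

The jug is centred to within about 1 mm and 0.2°. Retreating.

Emit:
jog_arm:
  increments:
    - [-0.015,0,-0.0125,0,0,0,-1]
    - [-0.045,0,-0.0375,0,0,0,-1]
    - [-0.075,0,-0.0625,0,0,0,-1]
    - [-0.105,0,-0.0875,0,0,0,-1]
    - [-0.125,0,-0.104,0,0,0,-1]

```text
clock: 22.15
position: [0.4674, 0.0772, 0.0975]
ee_rot: [0.717, 0.607, 0.262, -0.222]
ft_force: [-0.1, -0.3, -0.5]
grip_width: -0.001
grasp_force: 0.0
```

Emit:
jog_arm:
  increments:
    - [-0.02,0,-0.03,0,0,0,-1]
    - [-0.03,0,-0.06,0,0,0,-1]
    - [-0.03,0,-0.06,0,0,0,-1]

```text
clock: 22.4
position: [0.4591, 0.014, 0.1259]
ee_rot: [0.718, 0.606, 0.262, -0.22]
ft_force: [1.1, -0.6, 0.1]
grip_width: -0.001
grasp_force: 0.0
```

```bash
python3 meas.py 14; python3 fit.py 14; python3 - <<'E'
from h import *
np.set_printoptions(precision=3,suppress=True)
# bystanders: tops before/after in the top view
for nm,z,(u,v) in(("jar",.11,(226,92)),("cups",.147,(290,95)),("tea",.07,(352,121))):
    r=[]
    for f in("top0","top14"):
        P=cloud(load(f)); Q=P[v-20:v+20,u-24:u+24].reshape(-1,3); Q=Q[np.abs(Q[:,2]-z)<.012]; r.append(np.r_[Q[:,:2].mean(0),len(Q)])
    print(nm,r)
E
```

```text
wrist cam [ 0.4538 -0.0183  0.2897]
   jug handle few 0
   basket handle few 0
scene cam [ 1.1149 -0.6332  0.761 ]
   jug handle n 71 z 0.1497267581054955 outer s -0.14908328287019804 inner -0.07233000364399242 t at mid -0.009278450057973321 yaw off deg 0.3028064676547447
   basket handle n 135 z 0.26284780881030795 outer s -0.17144110750407945 inner -0.06633133491759761 t at mid -0.00830808413052598 yaw off deg 4.2816980239779205
top cam [ 0.4058 -0.0012  1.2828]
   jug handle few 14
   basket handle n 352 z 0.26634410434746014 outer s -0.16121711648078432 inner -0.06461152028493401 t at mid -0.00036093963883508624 yaw off deg 0.3425109403634438
jug body n 0 centre s,t [0. 0.]
lid n 0 front s at |t|<.01: None
plate rim n 7 centre [-0.0014  0.0016]
base front s [-0.0876 -0.0869 -0.0864] sides t [-0.0929  0.092 ]
jar [array([  0.787,   0.078, 310.   ]), array([  0.787,   0.078, 311.   ])]
cups [array([  0.783,  -0.135, 303.   ]), array([  0.783,  -0.135, 301.   ])]
tea [array([   0.712,   -0.344, 1033.   ]), array([   0.712,   -0.344, 1037.   ])]
```

```bash
python3 -c "
from workcell import workorder
print(workorder.hand_in())"
```

```text
the job is handed in; nothing more can be done
None
```

The job is handed in at about 23 s of robot time: the jug stands centred on the hotplate to about 1 mm, after a final nudge by its handle made once the basket was in. The basket was pushed along its rails to the rear stops and eased back about 1.5 mm to home, both handles face the front, and the cups, tea box and sugar jar have not moved.

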